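# Turn the upside-down bobbin tin and stand it in the rack

### The arm

A 6-joint arm with a two-finger parallel gripper is mounted at the origin on a cart in front of the work surface, level with it; the furniture and walls round the work are solid. World frame = base frame: x ahead of the robot, y to its left, z up, the work surface at z = 0. Lengths are in m, angles in rad, forces in N, time in s.
With the tool pointing down it reaches from about 0.35 to 0.975 m from the base axis. Payload 7.1 kg.
Tool frame: the origin (TCP) lies between the finger pads; the fingertips stand 14 mm ahead of it and the grasp point (between the pads) lies 5 mm behind it; z points along the fingers, x is the direction in which the jaws open and shut, and the axes are right-handed (so a half turn about z gives the same grasp; the last joint's range is limited). The gripper opens to 88 mm and grips with 3 to 60 N. Pads are 20 mm wide; open, the fingers measure 115 mm over their backs; the gripper's body (75 mm by 178 mm) begins 61 mm behind the grasp point.
Start: joints at [1.181, 0.423, 1.63, -0, 1.089, -0.019], TCP at [0.226, 0.583, 0.237] pointing down, gripper open.
Joint ranges: [-3, 3], [-0.9, 2.11], [0.09, 2.58], [-1.31, 4.45], [0.11, 2.69], [-2.54, 2.54]. Speed limits (rad/s): [2.39, 2.39, 3.01, 3.14, 3.14, 3.14].

### API

Orientations are given as a unit quaternion [x, y, z, w].
In Python, from station import manip gives the robot as it stands.
- The arm moves only by the shell command python3 -m handwheel 'ROWS' [OPENING] [FORCE]. ROWS is JSON, a list of rows, each an object with "xyz": the shift along the world's x, y, z in cm, a list of three; "angular": the turn, a rotation vector about the world's x, y, z in rad, a list of three. In form: [{"xyz": [x, y, z], "angular": [rx, ry, rz]}, ...]. A call has 1 to 10 rows; each row is the pose to reach, as a shift and turn from the pose commanded when the call began; what a row does not reach only later rows make up. A row lasts 1/12 s, in which the tool goes at most 41.7 mm and 7.16 degrees, less where a joint would pass 70% of its speed; a pose out of reach is approached as far as the arm can. A call with a gripper value outside its range is refused whole. OPENING is the closure, from 0 (fully open) to 1 (shut), set as the call begins (- or left out, the last holds). The fingers move at their own pace and stop on an object; FORCE is the grip in N (left out, the last holds). Time passes only in rows, so rows that repeat a pose let the fingers close. It gives the time, the measured TCP pose, the force and the opening at its end, in the units of the state.
- manip.get_state(): the state, without advancing time (a new reading comes with each control period).
- manip.get_image(name): name is "side" or "top" or "wrist"; returns (picture, depth): 480x640x3 uint8, red, green, blue; 480x640 float32, m along the optical axis (not along the pixel's ray), 0 where there is no reading.
- manip.calibration(name): a dict with "camera_matrix" (3x3 intrinsics, pixels), "dist" ([k1, k2, p1, p2, k3] as OpenCV has them; the pictures are not rectified), "camera_from_world" (4x4, takes a point from world to camera coordinates). Camera axes: x right, y up, looking along -z (the intrinsics and any distortion apply to the point x, -y, -z); pixel columns grow to the right and rows downward; lengths in m; the calibration is good to about 2 mm. A picture is of the moment at which its call begins: read the wrist's pose just before it. calibration takes no time and is no camera call; for the wrist camera it gives the pose at the moment of the call.
- manip.finish_job(): hands the job in, once; it reports no verdict.
The state is a dict: "clock": time; "joints": joint angles; "qvel": joint speeds; "effort": joint torques, N m; "tool_pos": TCP position; "orientation": TCP orientation; "wrist_force": force on the tool from outside, world axes, zero at the start; "wrist_torque": the same for the moment, N m; "finger_gap": opening from 0.0 (shut) to 1.0 (fully open).
Only numpy, scipy, OpenCV 4.12 (cv2) and the standard library are available. Lean on these libraries where they do the work, as an engineer would, in place of code of your own. Each camera call takes 0.05 s, during which the arm holds its last target.

### The job

The small bobbin tin has been left standing upside down on its loose lid, with the bobbins inside. Turn it the right way up, lid on top, and stand it in the free bay of the two-bay wooden rack beside the other tin, keeping the lid shut all the way so that nothing spills. Do not displace or tip the other tin or the things standing about.

Things in the scene. Friction and masses are not known exactly. Their poses are not given: they have to be found in the camera images.
- tin_seam (a point): Bare-metal tin to turn, closed: 46 thick (x) x 64 wide (y) x 64 mm high (z). Starts upside down: lid below (28 mm high, on the worktop), body above (36 mm high). Point on the body, centre of the section (mid x, mid y) in the seam plane, 28 mm up at the start. x is square to the broad 64 x 64 mm faces, z points from lid to base: up at the start, down when righted. Thin dark line marks the seam.
- lid_seam (a point): The tin's lid, 46 x 64 x 28 mm; point at the centre of its mouth, on tin_seam when shut, same axes. No catch: it slips 12 mm over a neck of the body with 1 mm play and falls off unless it rests on something or is pinched with the body. Lid and body are flush outside: finger pads across the 46 mm thickness, centred over the seam, hold both. Lid 50 g, body 60 to 130 g.
- tin_base (a point): Centre of the outside of the tin's closed base, 36 mm from the seam; same axes as tin_seam. A small label holder is on one broad face of the body near the base. Three loose bobbins (12 g each) are inside. The tin stands stably on lid or base, or on a narrow 46 x 64 mm side, both parts then resting on the worktop and the seam upright, its centre 32 mm up.
- free_bay (a point): Centre of the top of the cork pad in the free bay of the fixed wooden rack (172 mm along y, 70 mm along x, axes the rack's, z up). Two bays end to end, centres 84 mm apart along y; each 54 (x) x 72 mm (y) inside; pad top 8 mm above the worktop, lip 8 mm above the pad. The tin fits with its width along y; righted, its seam is then 36 mm above the pad.
- other_tin_mid (a point): Centre of the other tin, which stands in the other bay, right way up: same size and look, 46 (x) x 64 (y) x 64 mm. Half-way up, 32 mm above its pad.
- stain_dropper_mid (a point): Brown dropper bottle with black bulb, 33 mm wide, 102 mm tall, upright, close to one narrow side of the bobbin tin. Centre, half-way up.
- spare_knob_mid (a point): Dark round selector knob lying on the worktop, 52 mm wide, 23 mm high, close to the other narrow side of the bobbin tin. Centre, half-way up.
- soap_dispenser: Fixed soap dispenser on two legs at the back of the worktop: 154 mm wide (y), 333 mm tall. Origin at its foot; its front face lies 27 mm before the origin (towards -x), its tap and lever stick out to 102 mm before the origin on the centre line, 147 to 206 mm up. Mind it with the wrist.
- wash_timer_mid (a point): Wash timer, 60 x 67 x 62 mm high, with a round dial. Centre, half-way up.
- tape_measure_mid (a point): Tape measure, 64 x 56 x 53 mm high. Centre, half-way up.
- dosing_cap_1_mid (a point): White open dosing cap, 65 mm wide, 40 mm high, in front of the rack. Centre, half-way up.

How it is judged:
By the outcome, as a careful person would: the job done as asked, in the order asked, and still so for the second after the job is handed in, with the robot touching nothing.
It also fails if it takes over 72 s, if anything falls off the work surface, if the arm or the gripper's body presses on something with over 40 N, if the wrist force passes 120 N, or if a joint passes its speed limit or range.

## Working session

There is one attempt and no reset: what is moved stays moved. The work goes in short steps, Python scripts to look and compute and a shell command to move; the robot and the scene stay as the last step left them, time stands still between calls to the robot, and variables do not carry over. Pictures are saved under pics/ and viewed, and the job is handed in when it is done.

```bash
mkdir -p pics; ls; cat > h.py <<'E'
import numpy as np, cv2
from station import manip
def snap(n,tag):
    im,d=manip.get_image(n); cv2.imwrite(f'pics/{tag}.png',im[:,:,::-1]); np.savez(f'pics/{tag}.npz',im=im,d=d,T=manip.calibration(n)['camera_from_world'],K=manip.calibration(n)['camera_matrix'],D=np.array(manip.calibration(n)['dist']))
def world(tag):
    z=np.load(f'pics/{tag}.npz'); d=z['d'];h,w=d.shape
    u,v=np.meshgrid(np.arange(w),np.arange(h))
    p=cv2.undistortPoints(np.stack([u,v],-1).reshape(-1,1,2).astype(float),z['K'],z['D']).reshape(h,w,2)
    P=np.stack([p[...,0]*d,-p[...,1]*d,-d,np.ones_like(d)],-1)
    W=P@np.linalg.inv(z['T']).T
    W=W[...,:3]; W[d==0]=np.nan
    return z['im'],W
E
python3 - <<'E'
from h import *
print(manip.get_state())
for n in['side','top','wrist']:
    snap(n,n+'0'); c=manip.calibration(n); print(n,np.round(np.linalg.inv(c['camera_from_world']),3).tolist(),np.round(c['camera_matrix'],1).tolist(),c['dist'])
E
```

```text
pics
{'clock': 0.0, 'joints': array([ 1.18099850e+00,  4.23839549e-01,  1.63070380e+00, -1.97212768e-05,
        1.08859832e+00, -1.89878971e-02]), 'qvel': array([ 7.49187517e-04,  4.36199108e-04,  2.29255697e-05, -9.23260958e-04,
        1.34645017e-03,  2.89356364e-04]), 'effort': array([-3.95662239e-03, -5.44628441e+01, -2.73676175e+01,  6.42719097e-02,
        2.27233936e-02, -1.32056816e-04]), 'tool_pos': array([0.22624791, 0.58202667, 0.23589707]), 'orientation': array([ 8.25336623e-01,  5.64640469e-01, -6.42626448e-04,  4.32399517e-04]), 'wrist_force': array([ 0.14955986, -0.10577335,  0.92393435]), 'wrist_torque': array([-0.01752383,  0.04697573,  0.03558262]), 'finger_gap': 0.9968100888886653}
side [[0.654, 0.514, -0.555, -0.101], [-0.756, 0.456, -0.469, -0.568], [0.012, 0.726, 0.687, 0.872], [0.0, 0.0, 0.0, 1.0]] [[472.3, 0.0, 321.9], [0.0, 472.3, 239.3], [0.0, 0.0, 1.0]] [-0.07319207  0.          0.          0.          0.        ]
top [[-0.025, 0.998, -0.059, 0.465], [-0.999, -0.023, 0.027, -0.0], [0.026, 0.06, 0.998, 1.21], [0.0, 0.0, 0.0, 1.0]] [[466.3, 0.0, 313.6], [0.0, 466.3, 237.9], [0.0, 0.0, 1.0]] [-0.08474414  0.          0.          0.          0.        ]
wrist [[0.363, -0.902, -0.234, 0.162], [0.932, 0.351, 0.092, 0.607], [-0.001, -0.252, 0.968, 0.384], [0.0, 0.0, 0.0, 1.0]] [[406.2, 0.0, 318.8], [0.0, 406.2, 241.0], [0.0, 0.0, 1.0]] [-0.06155049  0.          0.          0.          0.        ]
```

View pics/top0.png

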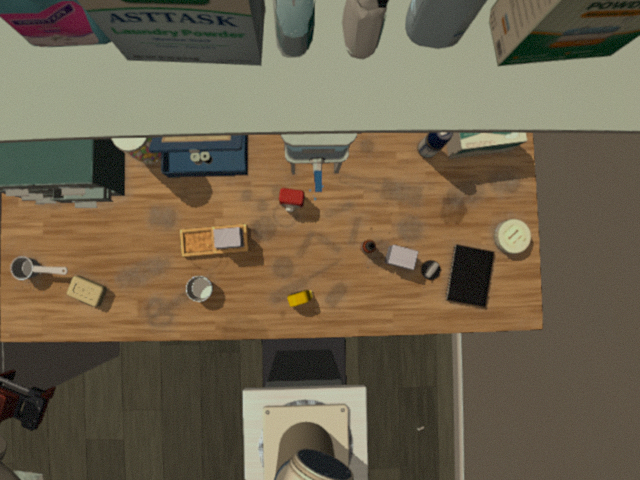

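View pics/side0.png

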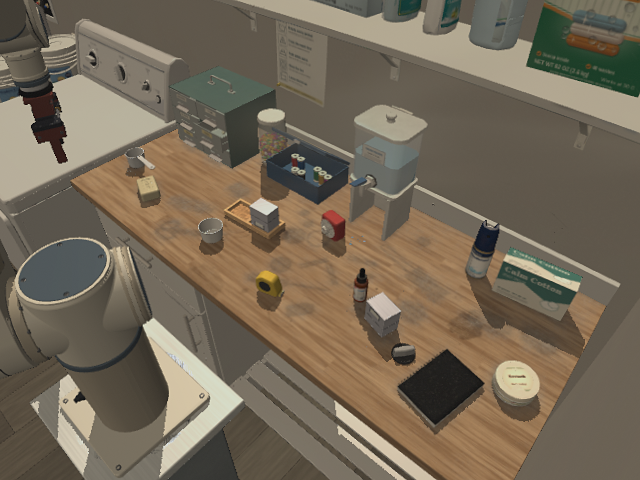

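View pics/wrist0.png

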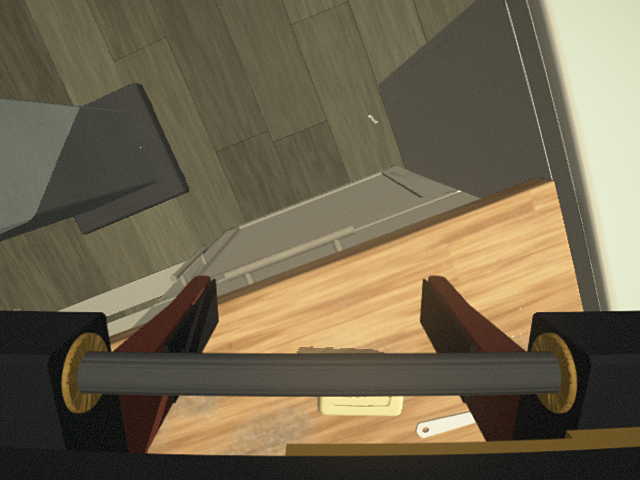

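The top view shows the tin at (403,257), the dropper at (369,247), the knob at (431,270) and the rack at (214,240), with its free bay on the left (+y). I'll measure these from the depth images.

```bash
python3 - <<'E'
from h import *
for t,boxes in [('top0',dict(tin=(340,225,450,290),rack=(170,215,260,310),mid=(270,180,325,315)))]:
    im,W=world(t)
    for k,(a,b,c,d) in boxes.items():
        cv2.imwrite(f'pics/{t}_{k}.png',cv2.resize(im[b:d,a:c,::-1],None,fx=7 if k!='mid' else 4,fy=7 if k!='mid' else 4,interpolation=cv2.INTER_CUBIC)[:600])
    def rect(a,b,c,d,z0,z1):
        w=W[b:d,a:c]; m=(w[...,2]>z0)&(w[...,2]<z1); P=w[m][:,:2]
        r=cv2.minAreaRect((P*1000).astype(np.float32)); print(len(P),np.round(P.mean(0),4),np.round(r[0],1),np.round(r[1],1),round(r[2],1), 'z',np.median(w[m][:,2]).round(4))
    print('table',np.nanmedian(W[270:290,330:380,2]))
    print('tin');rect(380,235,425,280,.055,.075)
    print('drop');rect(355,232,380,262,.06,.12)
    print('knob');rect(415,255,445,285,.012,.035)
    print('othertin');rect(208,220,250,255,.06,.085)
    print('rack');rect(170,215,260,265,.012,.025)
    print('rackall');rect(170,215,260,265,.004,.025)
    print('cap');rect(180,270,220,310,.03,.05)
    print('tape');rect(280,285,320,312,.03,.06)
    print('timer');rect(270,180,310,220,.045,.075)
    print('disp');rect(280,120,360,200,.14,.36)
im,W=world('side0')
cv2.imwrite('pics/side0_tin.png',cv2.resize(im[255:370,340:430,::-1],None,fx=5,fy=5,interpolation=cv2.INTER_CUBIC))
cv2.imwrite('pics/side0_rack.png',cv2.resize(im[180:260,190:300,::-1],None,fx=6,fy=6,interpolation=cv2.INTER_CUBIC))
E
```

```text
table 0.0005449997465034606
tin
505 [ 0.4826 -0.2514] [ 482.7 -251.9] [66.3 47.8] 73.7 z 0.0641
drop
109 [ 0.5112 -0.1669] [ 512.5 -168.8] [29.8 28.4] 43.5 z 0.0759
knob
106 [ 0.4477 -0.3334] [ 447.3 -334.1] [14.9 44.5] 49.9 z 0.022
othertin
510 [0.5406 0.1816] [540.7 181.8] [46.1 65.3] 3.2 z 0.0718
rack
621 [0.5372 0.2254] [538.5 224.1] [ 70.6 171.9] 3.8 z 0.0158
rackall
1382 [0.5367 0.2383] [539.2 223.8] [231.3 127. ] 88.7 z 0.011
cap
111 [0.4137 0.2662] [415.1 258.9] [64.5 62.5] 88.8 z 0.0387
tape
271 [0.3864 0.0103] [385.8  10.4] [31.4 54.7] 15.8 z 0.0498
timer
400 [0.6388 0.022 ] [635.4  22.6] [62.4 48.9] 82.3 z 0.0611
disp
2184 [ 0.704  -0.0379] [683.6 -33.6] [150.6 111.9] 83.0 z 0.258
```

View pics/side0_tin.png

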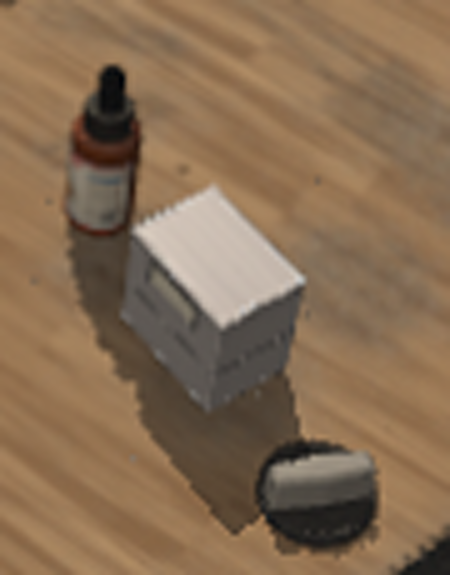

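View pics/top0_tin.png

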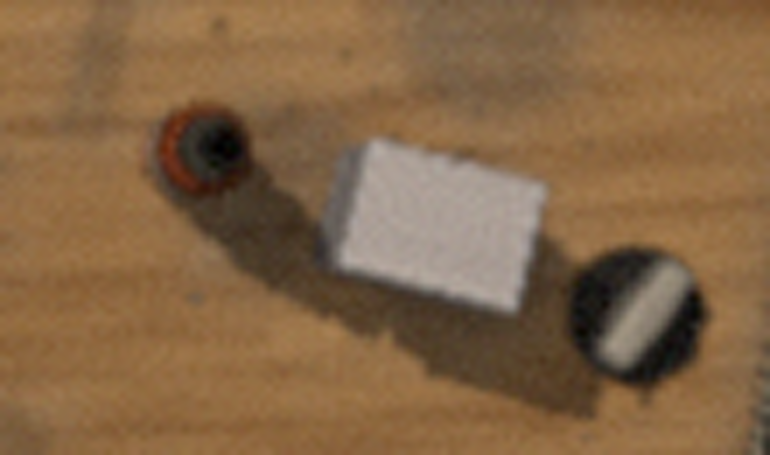

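View pics/side0_rack.png

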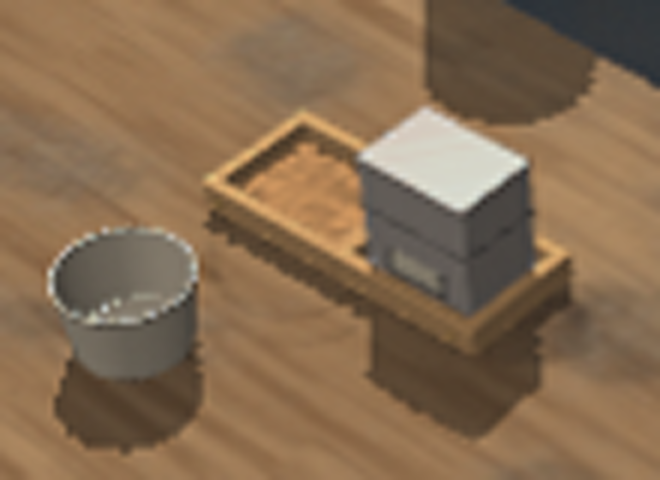

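View pics/top0_rack.png

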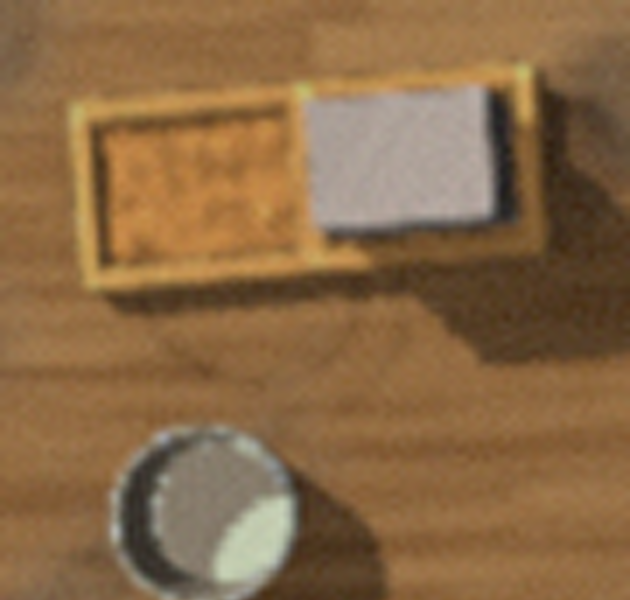

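```bash
cat > k.py <<'E'
import numpy as np
from scipy.spatial.transform import Rotation as R
def Rt(yaw,L,flip=False):
    # jaw along x yawed; lean L deg: tool body leaning to local +y (tool coming from +y). 
    M=R.from_euler('z',yaw,degrees=True)*R.from_euler('x',-L,degrees=True)*R.from_euler('x',180,degrees=True)
    if flip: M=M*R.from_euler('z',180,degrees=True)
    return M
def wr(M,q1,q23):
    N=(R.from_euler('z',q1)*R.from_euler('y',q23)).inv()*M*R.from_euler('z',np.pi)
    # N = Rz(q4)Ry(q5)Rz(q6)
    a=N.as_euler('ZYZ'); return a
if __name__=='__main__':
    q1=1.181; M=R.from_quat([ 8.25336623e-01,  5.64640469e-01, -6.42626448e-04,  4.32399517e-04])
    print('chk',wr(M,q1,.4238+1.6307))
    for nm,q1,yaw,Ls in [('pick',-.48,-16.3,(0,-50,40)),('mid',-.1,0,(-30,-15,0,40)),('rack',.5,3.8,(40,60,75))]:
        for L in Ls:
            for f in(0,1):
                for q23 in (1.9,2.2): print(nm,L,f,q23,np.round(wr(Rt(yaw,L,f),q1,q23),2))
E
python3 k.py
```

```text
chk [-1.97182010e-05  1.08864167e+00 -1.89863963e-02]
pick 0 0 1.9 [-0.    1.24 -0.2 ]
pick 0 0 2.2 [ 0.    0.94 -0.2 ]
pick 0 1 1.9 [0.   1.24 2.95]
pick 0 1 2.2 [-0.    0.94  2.95]
pick -50 0 1.9 [ 0.85  1.5  -0.38]
pick -50 0 2.2 [ 0.89  1.31 -0.61]
pick -50 1 1.9 [0.85 1.5  2.77]
pick -50 1 2.2 [0.89 1.31 2.53]
pick 40 0 1.9 [-0.74  1.2   0.07]
pick 40 0 2.2 [-0.86  0.99  0.31]
pick 40 1 1.9 [-0.74  1.2  -3.07]
pick 40 1 2.2 [-0.86  0.99 -2.83]
mid -30 0 1.9 [ 0.54  1.34 -0.25]
mid -30 0 2.2 [ 0.6   1.08 -0.43]
mid -30 1 1.9 [0.54 1.34 2.89]
mid -30 1 2.2 [0.6  1.08 2.72]
mid -15 0 1.9 [ 0.27  1.28 -0.18]
mid -15 0 2.2 [ 0.31  0.99 -0.28]
mid -15 1 1.9 [0.27 1.28 2.96]
mid -15 1 2.2 [0.31 0.99 2.86]
mid 0 0 1.9 [ 0.    1.24 -0.1 ]
mid 0 0 2.2 [ 0.    0.94 -0.1 ]
mid 0 1 1.9 [-0.    1.24  3.04]
mid 0 1 2.2 [-0.    0.94  3.04]
mid 40 0 1.9 [-0.74  1.26  0.14]
mid 40 0 2.2 [-0.83  1.04  0.37]
mid 40 1 1.9 [-0.74  1.26 -3.  ]
mid 40 1 2.2 [-0.83  1.04 -2.77]
rack 40 0 1.9 [-0.62  1.58  0.54]
rack 40 0 2.2 [-0.64  1.34  0.72]
rack 40 1 1.9 [-0.62  1.58 -2.6 ]
rack 40 1 2.2 [-0.64  1.34 -2.43]
rack 60 0 1.9 [-0.93  1.75  0.51]
rack 60 0 2.2 [-0.9   1.57  0.75]
rack 60 1 1.9 [-0.93  1.75 -2.63]
rack 60 1 2.2 [-0.9   1.57 -2.39]
rack 75 0 1.9 [-1.17  1.88  0.45]
rack 75 0 2.2 [-1.1   1.75  0.73]
rack 75 1 1.9 [-1.17  1.88 -2.69]
rack 75 1 2.2 [-1.1   1.75 -2.41]
```

```bash
cat > rel.py <<'E'
import sys,numpy as np
from k import *
from station import manip
# rel.py x y z yaw lean : target of GRASP point (5mm behind TCP)
x,y,z,yaw,L=map(float,sys.argv[1:6])
s=manip.get_state(); M=Rt(yaw,L); p=np.array([x,y,z])+M.apply([0,0,.005])
c=R.from_quat(s['orientation'])
print('tcp',s['tool_pos'].round(4),'grasp',(s['tool_pos']-c.apply([0,0,.005])).round(4),'q',s['joints'].round(2),'t',round(s['clock'],2),'gap',round(s['finger_gap'],3),'F',s['wrist_force'].round(1))
rv=(M*c.inv()).as_rotvec()
print('xyz cm',((p-s['tool_pos'])*100).round(2),'ang',rv.round(4),'deg',round(np.degrees(np.linalg.norm(rv)),1))
E
python3 rel.py .45 .12 .28 10 0
```

```text
tcp [0.2263 0.5822 0.2361] grasp [0.2263 0.5822 0.2411] q [ 1.18  0.42  1.63  0.    1.09 -0.02] t 0.15 gap 1.001 F [ 0.8  0.1 -0.4]
xyz cm [ 22.37 -46.22   3.89] ang [ 8.0000e-04 -1.0000e-03 -1.0254e+00] deg 58.8
```

```bash
python3 -m handwheel '[{"xyz":[3,-4,1],"angular":[0,0,-0.11]},{"xyz":[6,-8,2],"angular":[0,0,-0.22]},{"xyz":[9,-12,3],"angular":[0,0,-0.33]},{"xyz":[12,-16,4],"angular":[0,0,-0.44]},{"xyz":[14,-20,4],"angular":[0,0,-0.55]},{"xyz":[16,-24,4],"angular":[0,0,-0.65]},{"xyz":[18,-28,4],"angular":[0,0,-0.75]},{"xyz":[20,-32,4],"angular":[0,0,-0.85]},{"xyz":[22,-36,4],"angular":[0,0,-0.95]},{"xyz":[22,-40,4],"angular":[0,0,-1.02]}]' 0 40; python3 rel.py .43 -.2 .25 -16 0
```

```text
clock: 0.98
tool_pos: [0.4354, 0.2268, 0.2767]
orientation: [0.996, 0.087, 0.001, -0.0]
wrist_force: [1.3, -0.1, 1.0]
finger_gap: 1.002
tcp [0.4354 0.2268 0.2767] grasp [0.4354 0.2268 0.2817] q [ 0.46  0.17  1.88 -0.    1.08  0.28] t 0.98 gap 1.002 F [ 1.3 -0.1  1. ]
xyz cm [ -0.54 -42.68  -3.17] ang [-2.000e-04  1.200e-03 -4.542e-01] deg 26.0
```

```bash
python3 -m handwheel '[{"xyz":[0,-4,0],"angular":[0,-0.05,-0.05]},{"xyz":[-1,-8,0],"angular":[0,-0.12,-0.1]},{"xyz":[-2,-12,-1],"angular":[0,-0.2,-0.15]},{"xyz":[-3,-16,-2],"angular":[0,-0.3,-0.2]},{"xyz":[-4,-20,-3],"angular":[0,-0.4,-0.25]},{"xyz":[-5,-24,-4],"angular":[0,-0.5,-0.3]},{"xyz":[-5,-28,-5],"angular":[0,-0.6,-0.35]},{"xyz":[-5,-32,-6],"angular":[0,-0.65,-0.4]},{"xyz":[-5,-36,-8],"angular":[0,-0.65,-0.45]},{"xyz":[-5,-40,-9],"angular":[0,-0.65,-0.45]}]'; python3 -m handwheel '[{"xyz":[0,-2,0],"angular":[0,0,0]},{"xyz":[0,-4,0],"angular":[0,0,0]},{"xyz":[0,-4,0],"angular":[0,0,0]}]';  python3 -c "
from h import *
snap('wrist','w1');snap('side','s1')"; python3 rel.py .43 -.2 .25 -16 0
```

```text
clock: 1.82
tool_pos: [0.3828, -0.0727, 0.2208]
orientation: [0.947, -0.11, 0.301, 0.015]
wrist_force: [0.1, 1.3, 0.5]
finger_gap: 1.002
clock: 2.07
tool_pos: [0.3835, -0.1108, 0.221]
orientation: [0.948, -0.108, 0.3, 0.014]
wrist_force: [-0.5, -0.9, -0.4]
finger_gap: 1.002
tcp [ 0.3839 -0.112   0.2213] grasp [ 0.3811 -0.1115  0.2254] q [-0.42 -0.07  2.47  0.8   0.2  -0.94] t 2.17 gap 0.999 F [-0.8  0.  -0. ]
xyz cm [ 4.61 -8.8   2.37] ang [ 0.1152  0.6002 -0.0475] deg 35.1
```

View pics/w1.png

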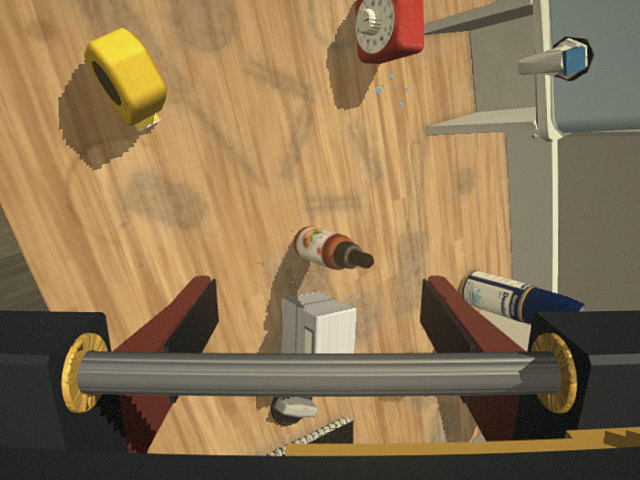

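```bash
python3 -m handwheel '[{"xyz":[0,-4,0],"angular":[0,0.05,0]},{"xyz":[0,-8,0],"angular":[0,0.1,0]},{"xyz":[0,-12,0],"angular":[0,0.1,0]},{"xyz":[0,-14,0],"angular":[0,0.1,0]},{"xyz":[0,-14,0],"angular":[0,0.1,0]}]';  python3 -c "
from h import *
snap('wrist','w2')"; python3 rel.py .43 -.2 .25 -16 0
```

```text
clock: 2.58
tool_pos: [0.3843, -0.2542, 0.2215]
orientation: [0.961, -0.11, 0.252, 0.021]
wrist_force: [0.4, -0.8, 0.3]
finger_gap: 0.999
tcp [ 0.3835 -0.2517  0.2207] grasp [ 0.3811 -0.2513  0.2251] q [-0.78  0.07  2.28  0.68  0.45 -1.12] t 2.63 gap 1.003 F [-0.3 -0.2  0.1]
xyz cm [4.65 5.17 2.43] ang [ 0.1111  0.4983 -0.0513] deg 29.4
```

View pics/w2.png

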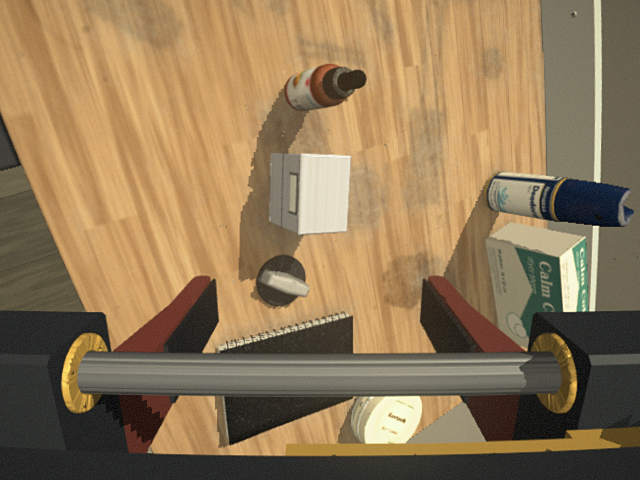

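```bash
python3 - <<'E'
from h import *
im,W=world('w2')
cv2.imwrite('pics/w2c.png',cv2.resize(im[140:245,255:360,::-1],None,fx=5.6,fy=5.6,interpolation=cv2.INTER_CUBIC))
w=W[145:240,260:358]; m=(w[...,2]>.055)&(w[...,2]<.075); P=w[m]
r=cv2.minAreaRect((P[:,:2]*1000).astype(np.float32)); print(r,np.median(P[:,2]))
for nm,(a,b,c,d) in dict(drop=(280,60,370,115),knob=(250,250,315,310)).items():
    w=W[b:d,a:c]; m=(w[...,2]>.008); P=w[m]; r=cv2.minAreaRect((P[:,:2]*1000).astype(np.float32)); print(nm,r,P[:,2].max())
E
```

```text
((479.9853515625, -249.80722045898438), (65.39405822753906, 48.31536865234375), 73.9393310546875) 0.06260710094459171
drop ((504.7442932128906, -166.40699768066406), (26.36954689025879, 33.25327682495117), 1.5460151433944702) 0.10130013133892221
knob ((445.3529357910156, -332.7737121582031), (16.3743839263916, 46.017662048339844), 54.22421646118164) 0.022909420661059943
```

View pics/w2c.png

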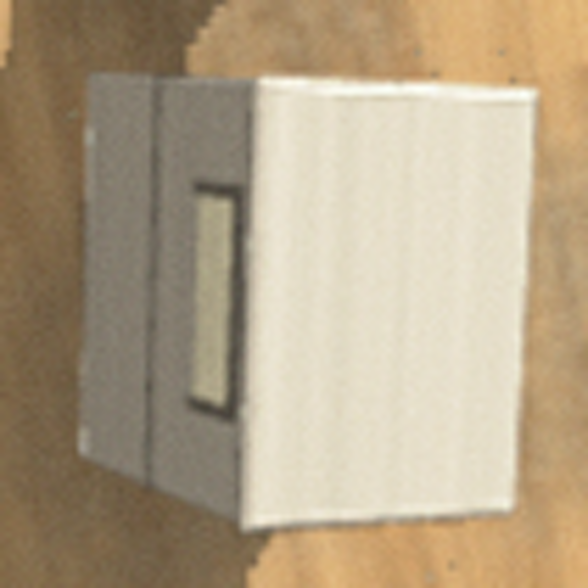

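```bash
python3 rel.py .476 -.269 .15 -16.2 -50
```

```text
tcp [ 0.3835 -0.2517  0.2207] grasp [ 0.3811 -0.2513  0.2251] q [-0.78  0.07  2.28  0.68  0.45 -1.12] t 2.63 gap 1.003 F [-0.3 -0.2  0.1]
xyz cm [ 9.36 -1.36 -7.4 ] ang [0.9282 0.2502 0.1706] deg 55.9
```

```bash
python3 -m handwheel '[{"xyz":[1,0,0],"angular":[0.1,0.03,0.02]},{"xyz":[2,0,0],"angular":[0.2,0.05,0.035]},{"xyz":[3,0,0],"angular":[0.3,0.08,0.05]},{"xyz":[4,-0.5,-1],"angular":[0.4,0.11,0.07]},{"xyz":[5,-0.5,-2],"angular":[0.51,0.14,0.09]},{"xyz":[6,-1,-3],"angular":[0.62,0.17,0.11]},{"xyz":[7,-1,-4],"angular":[0.73,0.2,0.13]},{"xyz":[8,-1,-5],"angular":[0.84,0.23,0.15]},{"xyz":[9,-1.3,-6],"angular":[0.928,0.25,0.17]},{"xyz":[9.4,-1.4,-7.4],"angular":[0.928,0.25,0.17]}]' 0;python3 -m handwheel '[{"xyz":[0,0,0],"angular":[0,0,0]},{"xyz":[0,0,0],"angular":[0,0,0]}]';  python3 -c "
from h import *
snap('wrist','w3')"; python3 rel.py .476 -.269 .029 -16.2 -50
```

```text
clock: 3.47
tool_pos: [0.4784, -0.2637, 0.1444]
orientation: [0.897, -0.127, 0.057, -0.42]
wrist_force: [0.1, 0.7, -0.1]
finger_gap: 0.997
clock: 3.63
tool_pos: [0.4767, -0.2622, 0.1462]
orientation: [0.897, -0.127, 0.059, -0.419]
wrist_force: [-0.0, 0.9, 0.8]
finger_gap: 0.998
tcp [ 0.4769 -0.2626  0.1473] grasp [ 0.4759 -0.2663  0.1505] q [-0.88  0.69  1.7   0.7   1.39 -0.96] t 3.68 gap 0.998 F [ 0.5  0.2 -0.4]
xyz cm [ 1.000e-02 -2.700e-01 -1.215e+01] ang [ 0.0006  0.0018 -0.0021] deg 0.2
```

View pics/w3.png

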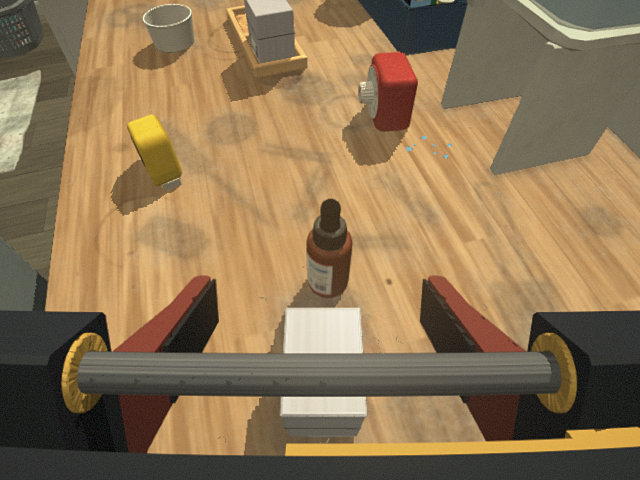

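```bash
python3 -m handwheel '[{"xyz":[0,-0.2,-3],"angular":[0,0,0]},{"xyz":[0,-0.2,-6],"angular":[0,0,0]},{"xyz":[0,-0.2,-8.5],"angular":[0,0,0]},{"xyz":[0,-0.2,-10],"angular":[0,0,0]},{"xyz":[0,-0.2,-11],"angular":[0,0,0]},{"xyz":[0,-0.2,-11.6],"angular":[0,0,0]},{"xyz":[0,-0.2,-12.1],"angular":[0,0,0]},{"xyz":[0,-0.2,-12.1],"angular":[0,0,0]},{"xyz":[0,-0.2,-12.1],"angular":[0,0,0]}]' 0;  python3 -c "
from h import *
snap('side','s4')
im,W=world('s4'); cv2.imwrite('pics/s4c.png',cv2.resize(im[220:400,300:480,::-1],None,fx=3.3,fy=3.3,interpolation=cv2.INTER_CUBIC))"; python3 rel.py .476 -.269 .029 -16.2 -50
```

```text
clock: 4.43
tool_pos: [0.4779, -0.2667, 0.0268]
orientation: [0.897, -0.126, 0.062, -0.419]
wrist_force: [-0.1, -0.6, 0.1]
finger_gap: 0.999
tcp [ 0.478  -0.2668  0.0268] grasp [ 0.4769 -0.2704  0.03  ] q [-0.88  0.89  1.67  0.73  1.26 -1.09] t 4.48 gap 1.002 F [ 0.   0.2 -0.3]
xyz cm [-0.09  0.14 -0.1 ] ang [ 0.0006  0.0048 -0.0008] deg 0.3
```

View pics/s4c.png

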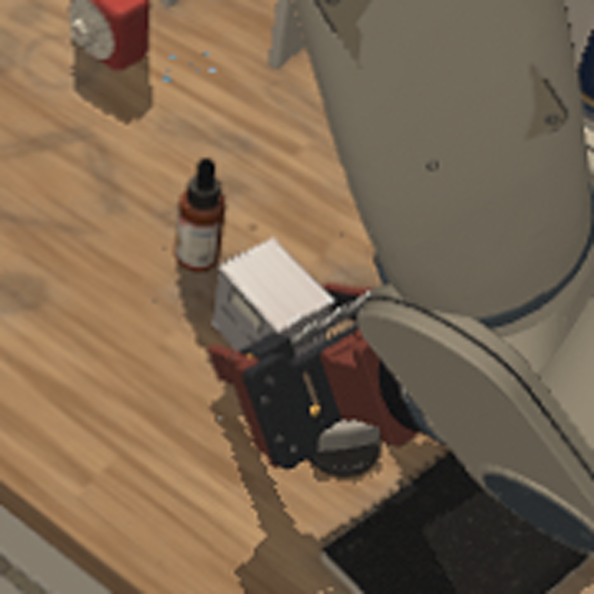

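```bash
python3 -m handwheel '[{"xyz":[0,0.1,-0.15],"angular":[0,0,0]},{"xyz":[0,0.1,-0.15],"angular":[0,0,0]}]' 0; python3 -m handwheel '[{"xyz":[0,0,0],"angular":[0,0,0]},{"xyz":[0,0,0],"angular":[0,0,0]},{"xyz":[0,0,0],"angular":[0,0,0]},{"xyz":[0,0,0],"angular":[0,0,0]},{"xyz":[0,0,0],"angular":[0,0,0]},{"xyz":[0,0,0],"angular":[0,0,0]},{"xyz":[0,0,0],"angular":[0,0,0]},{"xyz":[0,0,0],"angular":[0,0,0]},{"xyz":[0,0,0],"angular":[0,0,0]},{"xyz":[0,0,0],"angular":[0,0,0]}]' 1 40;  python3 -c "
from h import *
snap('wrist','w5')"; python3 rel.py .476 -.269 .029 -16.2 -50
```

```text
clock: 4.65
tool_pos: [0.4778, -0.2655, 0.0249]
orientation: [0.897, -0.126, 0.061, -0.419]
wrist_force: [0.1, -0.1, 0.5]
finger_gap: 1.0
clock: 5.48
tool_pos: [0.4777, -0.2654, 0.0245]
orientation: [0.897, -0.126, 0.061, -0.419]
wrist_force: [0.5, -1.0, -0.5]
finger_gap: 0.518
tcp [ 0.4777 -0.2654  0.0245] grasp [ 0.4766 -0.2691  0.0277] q [-0.88  0.9   1.68  0.73  1.26 -1.09] t 5.53 gap 0.522 F [ 0.5 -0.8  0.1]
xyz cm [-0.06  0.01  0.13] ang [-0.0002  0.0041 -0.0009] deg 0.2
```

View pics/w5.png

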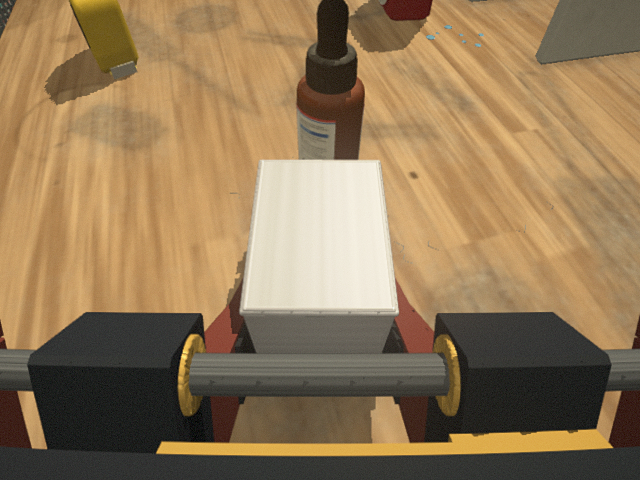

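```bash
python3 -m handwheel '[{"xyz":[0,0,0.3],"angular":[0,0,0]},{"xyz":[0,0,0.8],"angular":[0,0,0]},{"xyz":[0,0,1.5],"angular":[0,0,0]},{"xyz":[0,0,3],"angular":[0,0,0]},{"xyz":[0,0,5],"angular":[0,0,0]},{"xyz":[0,0,7.5],"angular":[0,0,0]},{"xyz":[0,0,10],"angular":[0,0,0]},{"xyz":[0,0,12.5],"angular":[0,0,0]},{"xyz":[0,0,14],"angular":[0,0,0]},{"xyz":[0,0,15],"angular":[0,0,0]}]';  python3 -c "
from h import *
snap('side','s6')
im,W=world('s6'); cv2.imwrite('pics/s6c.png',cv2.resize(im[180:360,320:500,::-1],None,fx=3.3,fy=3.3,interpolation=cv2.INTER_CUBIC))"; python3 rel.py .49 -.06 .18 0 -50
```

```text
clock: 6.37
tool_pos: [0.478, -0.2658, 0.1772]
orientation: [0.898, -0.126, 0.062, -0.418]
wrist_force: [0.5, -0.3, -1.8]
finger_gap: 0.522
tcp [ 0.4783 -0.2661  0.1779] grasp [ 0.4772 -0.2698  0.1811] q [-0.88  0.65  1.69  0.7   1.43 -0.93] t 6.42 gap 0.522 F [ 0.7 -0.   0.3]
xyz cm [ 1.17 20.99 -0.11] ang [0.0016 0.0073 0.2818] deg 16.1
```

View pics/s6c.png

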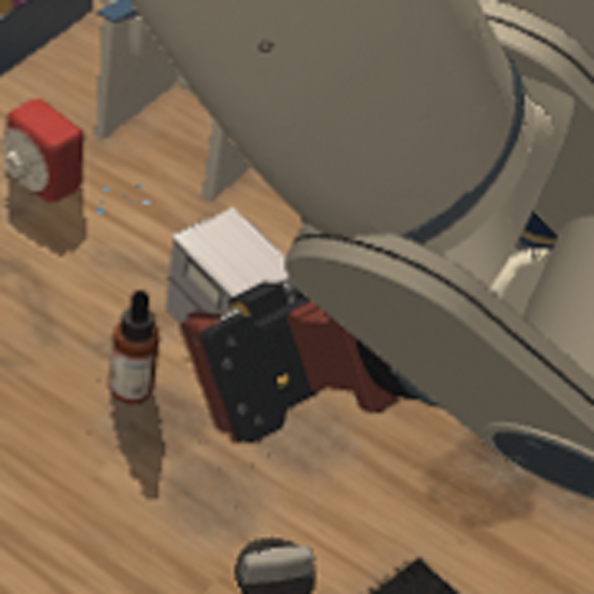

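```bash
python3 -c "
from h import *
im,W=world('top0')
w=W[160:196,308:328]; m=(w[...,2]>.1)&(w[...,2]<.25); print(w[m].min(0),w[m].max(0))
im,W=world('w3')
w=W[100:200,110:190]; m=(w[...,2]>.015)&(w[...,2]<.08); print(w[m].min(0),w[m].max(0))
"; python3 -m handwheel '[{"xyz":[0,1.5,0],"angular":[0,0,0.02]},{"xyz":[0,4,0],"angular":[0,0,0.05]},{"xyz":[0,7,0],"angular":[0,0,0.1]},{"xyz":[0,10,0],"angular":[0,0,0.15]},{"xyz":[0,13,0],"angular":[0,0,0.2]},{"xyz":[0,16,0],"angular":[0,0.005,0.25]},{"xyz":[0,19,0],"angular":[0,0.005,0.282]},{"xyz":[-0.3,21,0],"angular":[0,0.005,0.282]},{"xyz":[-0.3,22,0],"angular":[0,0.005,0.282]},{"xyz":[-0.3,22,0],"angular":[0,0.005,0.282]}]'; python3 rel.py .475 -.05 .18 0 40
```

```text
[ 0.62679327 -0.06453787  0.14144765] [ 0.70614953 -0.02020641  0.20905465]
[ 0.36450121 -0.02416238  0.01503507] [0.40691895 0.0257605  0.05491832]
clock: 7.25
tool_pos: [0.4732, -0.0428, 0.1737]
orientation: [0.906, 0.001, -0.002, -0.424]
wrist_force: [0.4, -0.6, -1.4]
finger_gap: 0.525
tcp [ 0.4732 -0.0428  0.1737] grasp [ 0.4733 -0.0467  0.1769] q [-0.54  0.56  1.9   0.74  1.32 -0.98] t 7.25 gap 0.525 F [ 0.4 -0.6 -1.4]
xyz cm [ 0.18 -1.04  0.24] ang [-1.5731e+00 -5.5000e-03  7.0000e-04] deg 90.1
```

```bash
python3 -m handwheel '[{"xyz":[0,0,0],"angular":[-0.05,0,0]},{"xyz":[0,0,0],"angular":[-0.12,0,0]},{"xyz":[0,0,0],"angular":[-0.2,0,0]},{"xyz":[0,0,0],"angular":[-0.28,0,0]},{"xyz":[0,0,0],"angular":[-0.36,0,0]},{"xyz":[0,0,0],"angular":[-0.44,0,0]},{"xyz":[0,0,0],"angular":[-0.52,0,0]},{"xyz":[0,0,0],"angular":[-0.6,0,0]},{"xyz":[0,0,0],"angular":[-0.68,0,0]},{"xyz":[0,0,0],"angular":[-0.76,0,0]}]';python3 -m handwheel '[{"xyz":[0,-0.3,0],"angular":[-0.08,0,0]},{"xyz":[0,-0.3,0],"angular":[-0.16,0,0]},{"xyz":[0,-0.3,0],"angular":[-0.24,0,0]},{"xyz":[0,-0.3,0],"angular":[-0.32,0,0]},{"xyz":[0,-0.3,0],"angular":[-0.4,0,0]},{"xyz":[0,-0.3,0],"angular":[-0.48,0,0]},{"xyz":[0,-0.5,0],"angular":[-0.56,0,0]},{"xyz":[0,-0.6,0],"angular":[-0.64,0,0]},{"xyz":[0,-0.6,0],"angular":[-0.72,0,0]},{"xyz":[0,-0.6,0],"angular":[-0.8,0,0]}]';  python3 -c "
from h import *
manip.get_image('top')
snap('side','s7')
im,W=world('s7'); cv2.imwrite('pics/s7c.png',cv2.resize(im[120:360,240:480,::-1],None,fx=2.5,fy=2.5,interpolation=cv2.INTER_CUBIC))"; python3 rel.py .475 -.05 .052 0 40
```

```text
clock: 8.08
tool_pos: [0.475, -0.0465, 0.1747]
orientation: [0.998, -0.001, 0.0, -0.055]
wrist_force: [0.3, -0.0, -2.7]
finger_gap: 0.522
clock: 8.92
tool_pos: [0.4752, -0.0521, 0.1746]
orientation: [0.941, -0.001, -0.0, 0.338]
wrist_force: [-0.9, 0.6, -1.8]
finger_gap: 0.521
tcp [ 0.4745 -0.051   0.173 ] grasp [ 0.4745 -0.0478  0.1769] q [ 0.26  0.44  2.   -0.78  1.07  0.77] t 9.02 gap 0.523 F [ 0.3  0.4 -0.8]
xyz cm [  0.05  -0.22 -12.48] ang [-0.0099 -0.0034  0.0002] deg 0.6
```

View pics/s7c.png

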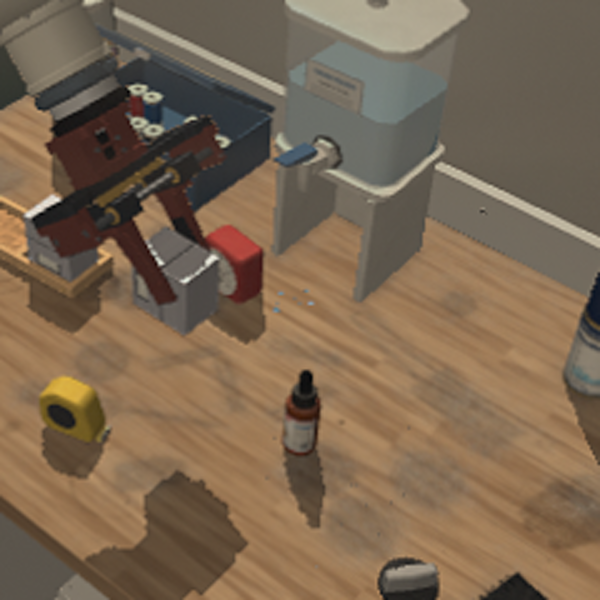

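```bash
python3 -m handwheel '[{"xyz":[0,0,-1],"angular":[-0.009,-0.003,0]},{"xyz":[0,0,-3],"angular":[-0.009,-0.003,0]},{"xyz":[0,0,-5],"angular":[-0.009,-0.003,0]},{"xyz":[0,0,-7],"angular":[-0.009,-0.003,0]},{"xyz":[0,0,-9],"angular":[-0.009,-0.003,0]},{"xyz":[0,0,-10.5],"angular":[-0.009,-0.003,0]},{"xyz":[0,0,-11.3],"angular":[-0.009,-0.003,0]},{"xyz":[0,0,-11.8],"angular":[-0.009,-0.003,0]},{"xyz":[0,0,-12.1],"angular":[-0.009,-0.003,0]},{"xyz":[0,0,-12.1],"angular":[-0.009,-0.003,0]}]';python3 rel.py .475 -.05 .051 0 40; python3 -c "
from h import *
manip.get_image('top')
snap('side','s8')
im,W=world('s8'); cv2.imwrite('pics/s8c.png',cv2.resize(im[180:360,240:420,::-1],None,fx=3.3,fy=3.3,interpolation=cv2.INTER_CUBIC))"; python3 rel.py .475 -.05 .051 0 40
```

```text
clock: 9.85
tool_pos: [0.4748, -0.0517, 0.0535]
orientation: [0.94, -0.001, 0.001, 0.341]
wrist_force: [-0.4, -0.4, -1.2]
finger_gap: 0.52
tcp [ 0.4748 -0.0517  0.0535] grasp [ 0.4748 -0.0485  0.0574] q [ 0.26  0.68  2.01 -0.91  0.9   1.01] t 9.85 gap 0.52 F [-0.4 -0.4 -1.2]
xyz cm [ 0.02 -0.16 -0.63] ang [-0.0031  0.0029  0.0018] deg 0.3
tcp [ 0.4751 -0.0514  0.0541] grasp [ 0.4751 -0.0482  0.0579] q [ 0.26  0.68  2.01 -0.91  0.9   1.01] t 9.95 gap 0.521 F [ 0.3 -0.  -1.3]
xyz cm [-0.01 -0.18 -0.69] ang [-0.003   0.0038  0.0014] deg 0.3
```

View pics/s8c.png

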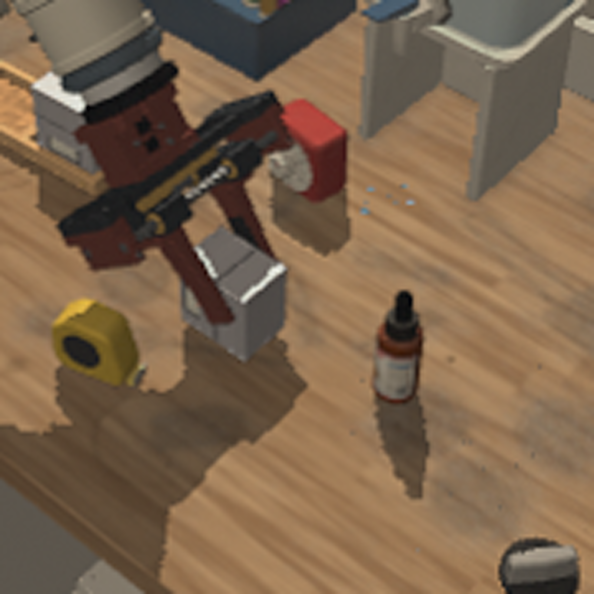

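Still about 6–7 mm above the worktop, with the seam tight. I'll lower it slowly until it touches.

```bash
python3 -m handwheel '[{"xyz":[0,0,-0.2],"angular":[0,0,0]},{"xyz":[0,0,-0.4],"angular":[0,0,0]},{"xyz":[0,0,-0.5],"angular":[0,0,0]},{"xyz":[0,0,-0.5],"angular":[0,0,0]},{"xyz":[0,0,-0.5],"angular":[0,0,0]}]';python3 -m handwheel '[{"xyz":[0,0,-0.1],"angular":[0,0,0]},{"xyz":[0,0,-0.1],"angular":[0,0,0]},{"xyz":[0,0,-0.1],"angular":[0,0,0]}]'
```

```text
clock: 10.37
tool_pos: [0.4747, -0.0513, 0.0485]
orientation: [0.94, -0.001, 0.001, 0.341]
wrist_force: [-0.3, 0.6, -1.4]
finger_gap: 0.525
clock: 10.62
tool_pos: [0.4746, -0.0514, 0.0475]
orientation: [0.94, -0.001, 0.001, 0.341]
wrist_force: [-0.1, -0.1, -0.9]
finger_gap: 0.52
```

```bash
for i in 1 2; do python3 -m handwheel '[{"xyz":[0,0,-0.1],"angular":[0,0,0]},{"xyz":[0,0,-0.1],"angular":[0,0,0]},{"xyz":[0,0,-0.1],"angular":[0,0,0]}]'; done
```

```text
clock: 10.87
tool_pos: [0.4747, -0.0514, 0.0464]
orientation: [0.94, -0.001, 0.001, 0.341]
wrist_force: [-0.2, -0.4, -1.5]
finger_gap: 0.52
clock: 11.12
tool_pos: [0.4747, -0.0515, 0.0463]
orientation: [0.94, -0.001, 0.001, 0.341]
wrist_force: [-0.9, 3.5, 8.0]
finger_gap: 0.523
```

```bash
python3 -m handwheel '[{"xyz":[0,0,0.05],"angular":[0,0,0]},{"xyz":[0,0,0.05],"angular":[0,0,0]}]' 1 10; python3 -m handwheel '[{"xyz":[0,0,0],"angular":[0,0,0]},{"xyz":[0,0,0],"angular":[0,0,0]},{"xyz":[0,0,0],"angular":[0,0,0]},{"xyz":[0,0,0],"angular":[0,0,0]},{"xyz":[0,0,0],"angular":[0,0,0]},{"xyz":[0,0,0],"angular":[0,0,0]},{"xyz":[0,0,0],"angular":[0,0,0]},{"xyz":[0,0,0],"angular":[0,0,0]}]' 0; python3 -c "
from h import *
snap('wrist','w9')
snap('side','s9')
im,W=world('s9'); cv2.imwrite('pics/s9c.png',cv2.resize(im[180:360,240:420,::-1],None,fx=3.3,fy=3.3,interpolation=cv2.INTER_CUBIC))"; python3 rel.py .475 -.05 .051 0 40
```

```text
clock: 11.28
tool_pos: [0.4747, -0.0514, 0.0463]
orientation: [0.94, -0.001, 0.001, 0.341]
wrist_force: [-2.3, 1.8, 4.0]
finger_gap: 0.523
clock: 11.95
tool_pos: [0.4746, -0.0514, 0.046]
orientation: [0.94, -0.001, 0.001, 0.341]
wrist_force: [0.4, -0.8, -1.0]
finger_gap: 1.002
tcp [ 0.4746 -0.0514  0.046 ] grasp [ 0.4746 -0.0482  0.0498] q [ 0.26  0.69  2.01 -0.92  0.89  1.02] t 12.05 gap 1.002 F [-0.2 -0.5 -0.1]
xyz cm [ 0.04 -0.18  0.12] ang [-0.0025  0.0028  0.0012] deg 0.2
```

View pics/s9c.png

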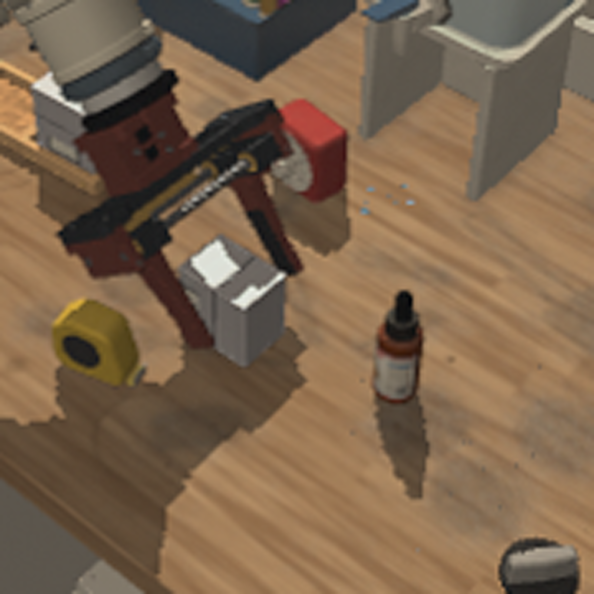

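View pics/w9.png

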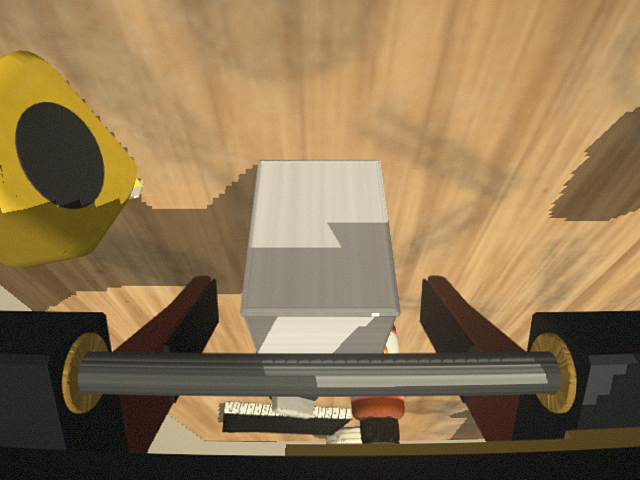

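```bash
python3 - <<'E'
from h import *
im,W=world('top0')
w=W[130:215,0:165]; m=(w[...,2]>.03)&(w[...,2]<.4); P=w[m]
for y0 in np.arange(.30,.75,.03):
    q=P[(P[:,1]>=y0)&(P[:,1]<y0+.03)]
    if len(q): print(round(y0,2),'xmin',q[:,0].min().round(3),'zmax',q[:,2].max().round(3))
im,W=world('side0')
w=W[60:200,120:300].reshape(-1,3); w=w[(w[:,2]>.03)&(w[:,2]<.4)&(w[:,0]<.9)]
for y0 in np.arange(.24,.75,.03):
    q=w[(w[:,1]>=y0)&(w[:,1]<y0+.03)]
    if len(q): print('s',round(y0,2),'xmin',np.percentile(q[:,0],1).round(3),'zmax',q[:,2].max().round(3))
E
python3 rel.py .4746 -.052 .127 0 -25
```

```text
0.3 xmin 0.736 zmax 0.165
0.33 xmin 0.705 zmax 0.17
0.36 xmin 0.734 zmax 0.171
0.39 xmin 0.734 zmax 0.172
0.42 xmin 0.753 zmax 0.171
0.45 xmin 0.636 zmax 0.202
0.48 xmin 0.621 zmax 0.201
0.51 xmin 0.622 zmax 0.203
0.54 xmin 0.622 zmax 0.202
0.57 xmin 0.636 zmax 0.2
0.6 xmin 0.659 zmax 0.201
0.63 xmin 0.643 zmax 0.202
0.66 xmin 0.643 zmax 0.201
0.69 xmin 0.645 zmax 0.174
0.72 xmin 0.66 zmax 0.122
s 0.24 xmin 0.702 zmax 0.163
s 0.27 xmin 0.704 zmax 0.163
s 0.3 xmin 0.702 zmax 0.165
s 0.33 xmin 0.706 zmax 0.171
s 0.36 xmin 0.734 zmax 0.304
s 0.39 xmin 0.735 zmax 0.299
s 0.42 xmin 0.761 zmax 0.291
s 0.45 xmin 0.635 zmax 0.283
s 0.48 xmin 0.624 zmax 0.272
s 0.51 xmin 0.383 zmax 0.267
s 0.54 xmin 0.394 zmax 0.257
s 0.57 xmin 0.408 zmax 0.248
s 0.6 xmin 0.46 zmax 0.243
s 0.63 xmin 0.466 zmax 0.235
s 0.66 xmin 0.461 zmax 0.225
s 0.69 xmin 0.447 zmax 0.211
s 0.72 xmin 0.457 zmax 0.21
tcp [ 0.4746 -0.0514  0.046 ] grasp [ 0.4746 -0.0482  0.0498] q [ 0.26  0.69  2.01 -0.92  0.89  1.02] t 12.05 gap 1.002 F [-0.2 -0.5 -0.1]
xyz cm [-0.    0.15  7.65] ang [1.132  0.0019 0.0026] deg 64.9
```

```bash
python3 -m handwheel '[{"xyz":[0,0.5,0.6],"angular":[0.05,0,0]},{"xyz":[0,1,1.5],"angular":[0.14,0,0]},{"xyz":[0,1,3],"angular":[0.25,0,0]},{"xyz":[0,1,5],"angular":[0.37,0,0]},{"xyz":[0,1,7],"angular":[0.49,0,0]},{"xyz":[0,0.5,9],"angular":[0.61,0,0]},{"xyz":[0,-1,10],"angular":[0.73,0,0]},{"xyz":[0,-3,10],"angular":[0.85,0,0]},{"xyz":[0,-5,10],"angular":[0.97,0,0]},{"xyz":[0,-7,10],"angular":[1.09,0,0]}]' 0 40;python3 -m handwheel '[{"xyz":[0,0,0],"angular":[0.04,0.002,0.002]},{"xyz":[0,0,0],"angular":[0.04,0.002,0.002]},{"xyz":[0,0,0],"angular":[0.04,0.002,0.002]}]';  python3 -c "
from h import *
snap('wrist','w10')
snap('side','s10')
im,W=world('s10'); cv2.imwrite('pics/s10c.png',cv2.resize(im[180:360,240:420,::-1],None,fx=3.3,fy=3.3,interpolation=cv2.INTER_CUBIC))"; python3 rel.py .4746 -.052 .047 0 -25
```

```text
clock: 12.88
tool_pos: [0.4753, -0.1196, 0.1475]
orientation: [0.993, -0.001, -0.001, -0.121]
wrist_force: [1.0, -0.7, 0.1]
finger_gap: 1.0
clock: 13.13
tool_pos: [0.4739, -0.1201, 0.1454]
orientation: [0.99, -0.002, -0.005, -0.138]
wrist_force: [-0.2, 1.0, -0.2]
finger_gap: 1.001
tcp [ 0.4739 -0.1183  0.1456] grasp [ 0.474  -0.1197  0.1504] q [-0.42  0.42  1.94  0.31  0.93 -0.62] t 13.23 gap 0.999 F [-0.1  0.7 -0.3]
xyz cm [  0.07   6.84 -10.31] ang [ 0.1586 -0.0095 -0.001 ] deg 9.1
```

View pics/s10c.png

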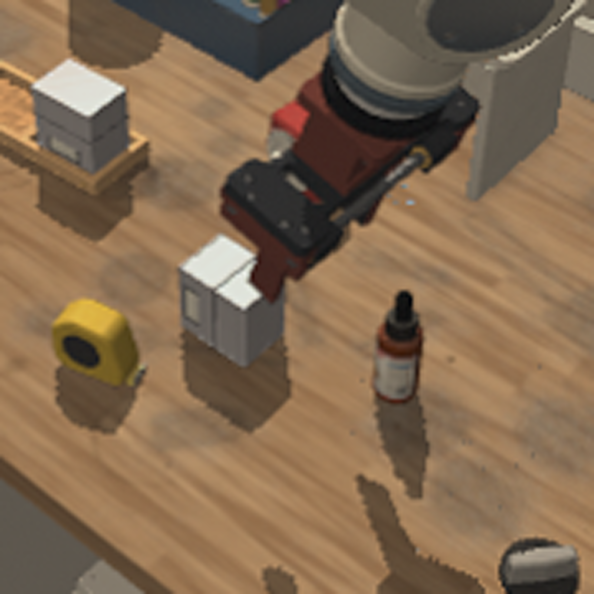

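View pics/w10.png

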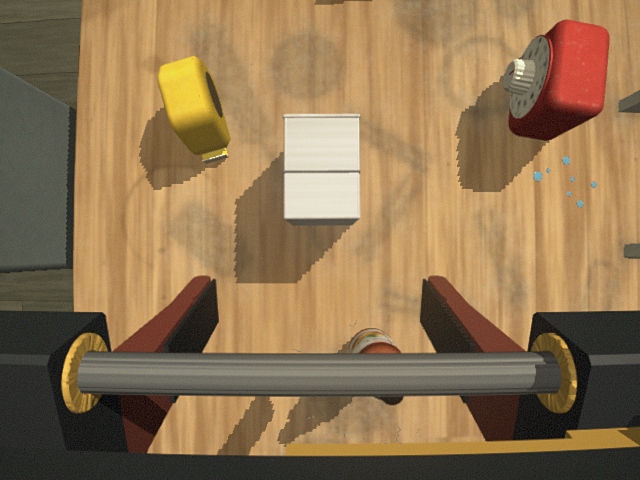

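```bash
cat >> h.py <<'E'
def ray(tag,uv,z):
    q=np.load(f'pics/{tag}.npz'); p=cv2.undistortPoints(np.array(uv,float).reshape(-1,1,2),q['K'],q['D']).reshape(-1,2)
    Ti=np.linalg.inv(q['T']); d=np.c_[p[:,0],-p[:,1],-np.ones(len(p))]@Ti[:3,:3].T; o=Ti[:3,3]
    return o+d*((z-o[2])/d[:,2])[:,None]
E
python3 - <<'E'
from h import *
print(ray('w10',[(284,115),(360,115),(284,171),(360,171),(284,219),(360,219)],.064).round(4))
im,W=world('w10'); w=W[105:228,275:370]; P=w[(w[...,2]>.056)&(w[...,2]<.072)]; print(cv2.minAreaRect((P[:,:2]*1000).astype(np.float32)),np.median(P[:,2]))
E
```

```text
[[ 0.4517 -0.0123  0.064 ]
 [ 0.4977 -0.0125  0.064 ]
 [ 0.4518 -0.0465  0.064 ]
 [ 0.4974 -0.0467  0.064 ]
 [ 0.4518 -0.0754  0.064 ]
 [ 0.4972 -0.0755  0.064 ]]
((474.18890380859375, -43.51988220214844), (64.11284637451172, 46.78791809082031), 89.70075225830078) 0.0637040657790561
```

```bash
python3 -m handwheel '[{"xyz":[0,2,0],"angular":[0.05,-0.003,0]},{"xyz":[0,4,0],"angular":[0.11,-0.006,0]},{"xyz":[0,6,0],"angular":[0.158,-0.009,0]},{"xyz":[0,6.8,-1],"angular":[0.158,-0.009,0]},{"xyz":[0,6.8,-3],"angular":[0.158,-0.009,0]},{"xyz":[0,6.8,-5],"angular":[0.158,-0.009,0]},{"xyz":[0,6.8,-6.5],"angular":[0.158,-0.009,0]},{"xyz":[0,6.8,-7.5],"angular":[0.158,-0.009,0]},{"xyz":[0,6.8,-8],"angular":[0.158,-0.009,0]},{"xyz":[0,6.8,-8],"angular":[0.158,-0.009,0]}]' 0; python3 -c "
from h import *
snap('wrist','w11')"; python3 rel.py .4746 -.051 .045 0 -25
```

```text
clock: 14.07
tool_pos: [0.4739, -0.0502, 0.0651]
orientation: [0.976, 0.001, -0.001, -0.217]
wrist_force: [-0.5, -0.4, 0.3]
finger_gap: 1.001
tcp [ 0.4743 -0.0506  0.0658] grasp [ 0.4743 -0.0527  0.0703] q [-0.38  0.58  1.99  0.56  0.83 -0.82] t 14.12 gap 1.0 F [0.3 0.1 0.8]
xyz cm [ 0.03  0.17 -2.53] ang [-0.0003 -0.0001 -0.001 ] deg 0.1
```

View pics/w11.png

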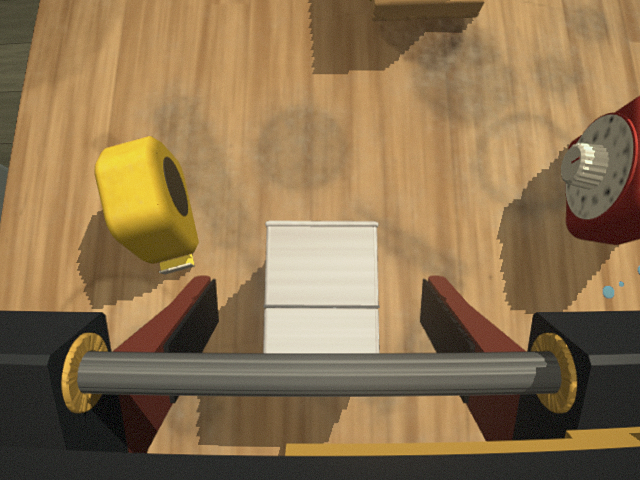

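Tin centred between the fingers (265–379). Going down and closing.

```bash
python3 -m handwheel '[{"xyz":[0,0.15,-1],"angular":[0,0,0]},{"xyz":[0,0.15,-2],"angular":[0,0,0]},{"xyz":[0,0.15,-2.5],"angular":[0,0,0]},{"xyz":[0,0.15,-2.5],"angular":[0,0,0]},{"xyz":[0,0.15,-2.5],"angular":[0,0,0]}]' 0; python3 rel.py .4746 -.051 .045 0 -25;  python3 -m handwheel '[{"xyz":[0,0,0],"angular":[0,0,0]},{"xyz":[0,0,0],"angular":[0,0,0]},{"xyz":[0,0,0],"angular":[0,0,0]},{"xyz":[0,0,0],"angular":[0,0,0]},{"xyz":[0,0,0],"angular":[0,0,0]},{"xyz":[0,0,0],"angular":[0,0,0]},{"xyz":[0,0,0],"angular":[0,0,0]},{"xyz":[0,0,0],"angular":[0,0,0]},{"xyz":[0,0,0],"angular":[0,0,0]},{"xyz":[0,0,0],"angular":[0,0,0]}]' 1 40;  python3 -c "
from h import *
snap('side','s12')
im,W=world('s12'); cv2.imwrite('pics/s12c.png',cv2.resize(im[180:360,240:420,::-1],None,fx=3.3,fy=3.3,interpolation=cv2.INTER_CUBIC))"; python3 rel.py .4746 -.051 .045 0 -25
```

```text
clock: 14.53
tool_pos: [0.4742, -0.0499, 0.0404]
orientation: [0.976, -0.0, -0.0, -0.217]
wrist_force: [-0.3, -0.4, -0.6]
finger_gap: 0.997
tcp [ 0.4742 -0.0499  0.0404] grasp [ 0.4742 -0.052   0.0449] q [-0.38  0.63  1.99  0.59  0.78 -0.86] t 14.53 gap 0.997 F [-0.3 -0.4 -0.6]
xyz cm [0.04 0.1  0.01] ang [-0.0007 -0.0005  0.0007] deg 0.1
clock: 15.37
tool_pos: [0.4745, -0.0499, 0.0409]
orientation: [0.976, -0.0, 0.0, -0.217]
wrist_force: [0.2, 0.0, 2.0]
finger_gap: 0.523
tcp [ 0.4746 -0.0499  0.0409] grasp [ 0.4745 -0.052   0.0454] q [-0.38  0.63  1.99  0.59  0.78 -0.86] t 15.42 gap 0.519 F [-0.4 -0.7  1.9]
xyz cm [ 0.    0.1  -0.04] ang [-0.0003  0.0007  0.0004] deg 0.0
```

View pics/s12c.png

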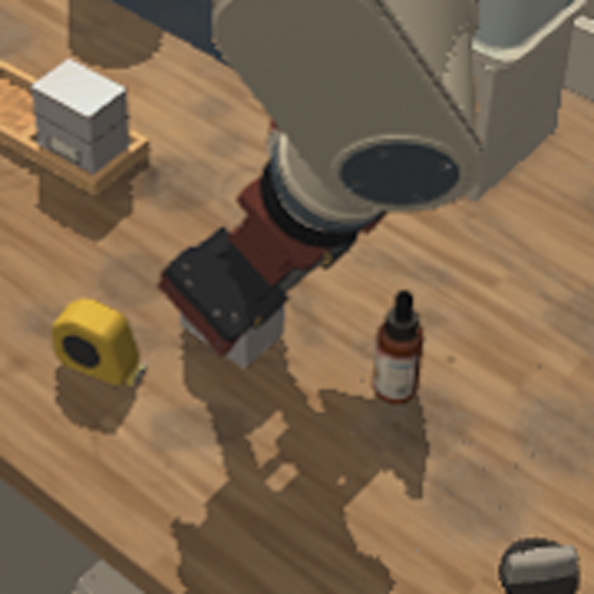

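```bash
python3 -m handwheel '[{"xyz":[0,0,0.3],"angular":[0,0,0]},{"xyz":[0,0,0.8],"angular":[0,0,0]},{"xyz":[0,0,1.5],"angular":[0,0,0]},{"xyz":[0,0,3],"angular":[0,0,0]},{"xyz":[0,0,5],"angular":[0,0,0]},{"xyz":[0,0,7.5],"angular":[0,0,0]},{"xyz":[0,0,10],"angular":[0,0,0]},{"xyz":[0,0,12],"angular":[0,0,0]},{"xyz":[0,0,13],"angular":[0,0,0]},{"xyz":[0,0,13],"angular":[0,0,0]}]';  python3 - <<'E'
from h import *
snap('side','s13')
im,W=world('s13'); cv2.imwrite('pics/s13c.png',cv2.resize(im[100:360,220:480,::-1],None,fx=2.3,fy=2.3,interpolation=cv2.INTER_CUBIC))
for t,(a,b,c,d) in dict(side0=(215,190,300,250),top0=(170,215,260,265),s13=(215,190,300,250)).items():
    im,W=world(t); w=W[b:d,a:c]
    for lo,hi in((.012,.021),(.066,.08)):
        P=w[(w[...,2]>lo)&(w[...,2]<hi)]; P=P[(abs(P[:,0]-.54)<.05)&(abs(P[:,1]-.224)<.1)]
        print(t,lo,len(P),cv2.minAreaRect((P[:,:2]*1000).astype(np.float32)) if len(P) else '',np.median(P[:,2]))
E
python3 rel.py .5 0 .18 0 -25
```

```text
clock: 16.25
tool_pos: [0.4756, -0.0503, 0.173]
orientation: [0.976, 0.0, 0.002, -0.216]
wrist_force: [0.9, -0.4, -2.7]
finger_gap: 0.522
side0 0.012 350 ((535.5792846679688, 221.20501708984375), (73.73936462402344, 173.91152954101562), 3.4994091987609863) 0.014894264475856955
side0 0.066 288 ((537.3336791992188, 179.04684448242188), (48.71662521362305, 64.60589599609375), 1.0144139528274536) 0.0711327948338234
top0 0.012 602 ((538.4854125976562, 224.12954711914062), (70.57394409179688, 171.86184692382812), 3.8323936462402344) 0.01565284041618331
top0 0.066 501 ((540.7179565429688, 181.82644653320312), (46.0628776550293, 65.2894287109375), 3.1581289768218994) 0.07187834788762593
s13 0.012 339 ((535.9669189453125, 222.5026397705078), (71.33206939697266, 173.1997833251953), 3.4849276542663574) 0.015002196686335623
s13 0.066 289 ((539.2877197265625, 178.98135375976562), (48.34412384033203, 64.94346618652344), 4.007964134216309) 0.07091649046294846
tcp [ 0.4748 -0.0501  0.1716] grasp [ 0.4748 -0.0522  0.1761] q [-0.38  0.39  1.96  0.48  1.02 -0.68] t 16.3 gap 0.521 F [ 0.3  0.9 -1.1]
xyz cm [2.52 5.22 0.39] ang [0.0007 0.0026 0.0003] deg 0.2
```

View pics/s13c.png

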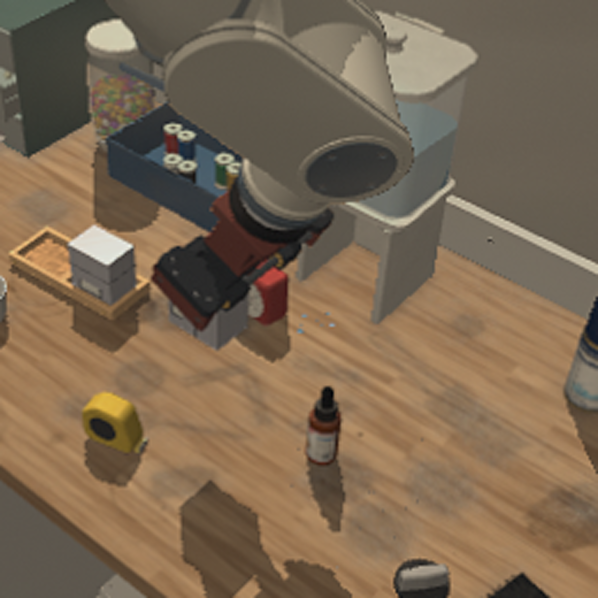

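```bash
python3 rel.py .533 .1 .18 3.7 20;python3 rel.py .533 .278 .16 3.7 65
```

```text
tcp [ 0.4748 -0.0501  0.1716] grasp [ 0.4748 -0.0522  0.1761] q [-0.38  0.39  1.96  0.48  1.02 -0.68] t 16.3 gap 0.521 F [ 0.3  0.9 -1.1]
xyz cm [ 5.83 14.84  0.37] ang [-0.7845 -0.0227  0.0605] deg 45.1
tcp [ 0.4748 -0.0501  0.1716] grasp [ 0.4748 -0.0522  0.1761] q [-0.38  0.39  1.96  0.48  1.02 -0.68] t 16.3 gap 0.521 F [ 0.3  0.9 -1.1]
xyz cm [ 5.85 32.36 -1.37] ang [-1.5696 -0.0484  0.0489] deg 90.0
```

```bash
python3 -m handwheel '[{"xyz":[0.3,1,0.3],"angular":[-0.06,0,0.005]},{"xyz":[0.9,2.5,0.5],"angular":[-0.14,-0.003,0.01]},{"xyz":[1.5,4,0.5],"angular":[-0.22,-0.006,0.015]},{"xyz":[2.1,5.5,0.5],"angular":[-0.3,-0.008,0.02]},{"xyz":[2.7,7,0.5],"angular":[-0.38,-0.01,0.03]},{"xyz":[3.3,8.5,0.5],"angular":[-0.46,-0.013,0.035]},{"xyz":[3.9,10,0.5],"angular":[-0.54,-0.016,0.04]},{"xyz":[4.5,11.5,0.5],"angular":[-0.62,-0.018,0.045]},{"xyz":[5.2,13,0.5],"angular":[-0.7,-0.02,0.05]},{"xyz":[5.8,14.8,0.5],"angular":[-0.784,-0.023,0.06]}]';python3 rel.py .533 .278 .17 3.7 65
```

```text
clock: 17.13
tool_pos: [0.532, 0.0986, 0.1745]
orientation: [0.984, 0.031, 0.004, 0.175]
wrist_force: [0.1, 0.9, -2.3]
finger_gap: 0.522
tcp [0.532  0.0986 0.1745] grasp [0.5319 0.1003 0.1792] q [ 0.34  0.44  1.83 -0.4   1.02  0.52] t 17.13 gap 0.522 F [ 0.1  0.9 -2.3]
xyz cm [ 0.13 17.49 -0.66] ang [-0.7809 -0.0521  0.0024] deg 44.8
```

```bash
python3 -m handwheel '[{"xyz":[0,1.5,0],"angular":[-0.07,-0.005,0]},{"xyz":[0,3.3,0],"angular":[-0.15,-0.01,0]},{"xyz":[0,5,0],"angular":[-0.23,-0.015,0]},{"xyz":[0,7,0],"angular":[-0.31,-0.02,0]},{"xyz":[0,9,0],"angular":[-0.39,-0.026,0]},{"xyz":[0,11,0],"angular":[-0.47,-0.031,0]},{"xyz":[0,13,0],"angular":[-0.55,-0.037,0]},{"xyz":[0.1,15,0],"angular":[-0.63,-0.042,0]},{"xyz":[0.1,16.5,-0.5],"angular":[-0.71,-0.047,0]},{"xyz":[0.1,17.5,-0.7],"angular":[-0.781,-0.052,0.002]}]';python3 -m handwheel '[{"xyz":[0,0,0],"angular":[0,0,0]},{"xyz":[0,0,0],"angular":[0,0,0]},{"xyz":[0,0,0],"angular":[0,0,0]}]';python3 rel.py .533 .278 .17 3.7 65
python3 - <<'E'
from h import *
snap('top','t14');snap('side','s14')
snap('wrist','w14')
for t,(a,b,c,d) in dict(t14=(150,190,270,280),s14=(150,130,310,290)).items():
    im=np.load(f'pics/{t}.npz')['im']; f=5 if t[0]=='t' else 3.7
    cv2.imwrite(f'pics/{t}c.png',cv2.resize(im[b:d,a:c,::-1],None,fx=f,fy=f,interpolation=cv2.INTER_CUBIC))
E
```

```text
clock: 17.97
tool_pos: [0.5325, 0.2747, 0.1659]
orientation: [0.843, 0.029, 0.017, 0.537]
wrist_force: [0.5, -0.2, -1.9]
finger_gap: 0.52
clock: 18.22
tool_pos: [0.5332, 0.2722, 0.1678]
orientation: [0.844, 0.027, 0.017, 0.535]
wrist_force: [-0.1, 0.4, -0.4]
finger_gap: 0.526
tcp [0.5332 0.2722 0.1678] grasp [0.5329 0.2768 0.17  ] q [ 0.79  0.88  1.41 -0.76  1.74  0.96] t 18.22 gap 0.526 F [-0.1  0.4 -0.4]
xyz cm [0.01 0.12 0.01] ang [-0.0048 -0.0009 -0.0001] deg 0.3
```

View pics/t14c.png

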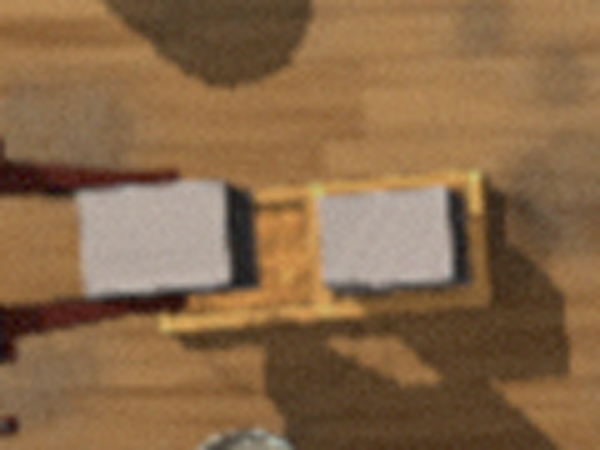

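View pics/s14c.png

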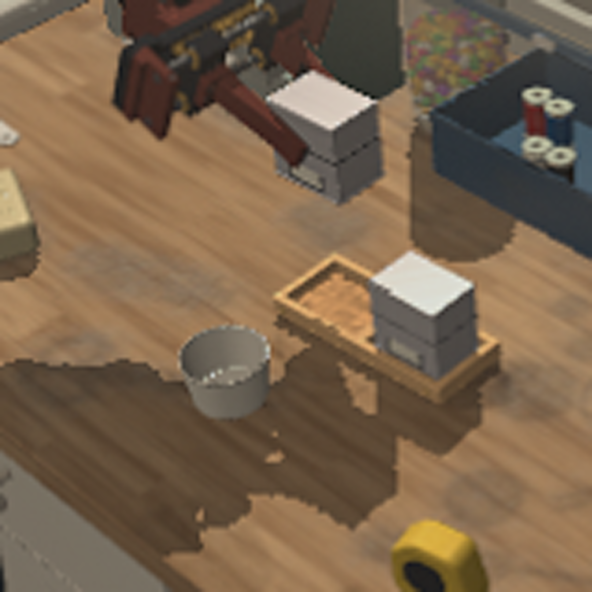

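View pics/w14.png

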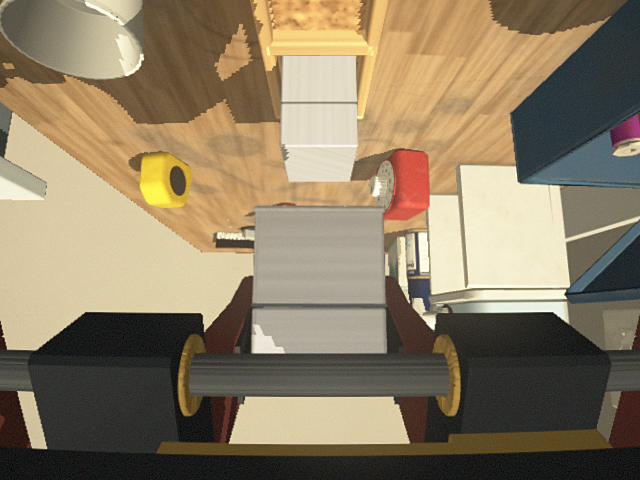

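```bash
python3 - <<'E'
from h import *
for t,(a,b,c,d) in dict(t14=(150,190,270,280),s14=(215,130,310,250)).items():
    im,W=world(t); w=W[b:d,a:c]
    for lo,hi in((.18,.205),(.066,.08),(.0125,.021)):
        P=w[(w[...,2]>lo)&(w[...,2]<hi)]
        P=P[(P[:,1]<.303 if lo==.18 else P[:,1]<.4)&(abs(P[:,0]-.538)<.06)]
        if len(P): print(t,lo,len(P),[np.round(v,1) for v in cv2.minAreaRect((P[:,:2]*1000).astype(np.float32))],np.median(P[:,2]).round(4))
E
python3 rel.py .533 .278 .17 3.7 65
```

```text
t14 0.18 801 [array([532.6, 265.8]), array([73.1, 68.7]), np.float64(89.9)] 0.1929
t14 0.066 501 [array([540.8, 182.1]), array([46.2, 64.5]), np.float64(3.7)] 0.0724
t14 0.0125 441 [array([538.5, 222.7]), array([ 70.2, 169. ]), np.float64(3.7)] 0.016
s14 0.18 469 [array([531.2, 264.7]), array([76. , 71.5]), np.float64(89.8)] 0.1932
s14 0.066 285 [array([537.8, 180.6]), array([48.5, 66.3]), np.float64(2.0)] 0.071
s14 0.0125 320 [array([535.7, 222.3]), array([ 71.2, 173. ]), np.float64(2.4)] 0.0151
tcp [0.5338 0.2721 0.1697] grasp [0.5335 0.2766 0.1718] q [ 0.79  0.87  1.41 -0.76  1.74  0.96] t 18.37 gap 0.525 F [ 0.  -0.6 -0.9]
xyz cm [-0.05  0.13 -0.18] ang [-0.0061  0.0016  0.0011] deg 0.4
```

```bash
python3 - <<'E'
from h import *
for t,(a,b,c,d) in dict(t14=(150,190,270,280),s14=(215,140,310,210)).items():
    im,W=world(t); w=W[b:d,a:c]; hs=cv2.cvtColor(im[b:d,a:c],cv2.COLOR_RGB2HSV)
    m=((w[...,2]>.185)&(w[...,2]<.201)&(hs[...,1]<70)&(hs[...,2]>(110 if t=='t14' else 140))).astype(np.uint8)
    n,l,st,_=cv2.connectedComponentsWithStats(m); k=1+st[1:,4].argmax(); P=w[l==k]
    print(t,len(P),st[k],[np.round(v,1) for v in cv2.minAreaRect((P[:,:2]*1000).astype(np.float32))],np.median(P,0).round(4))
E
```

```text
t14 620 [ 15  36  31  23 620] [array([535. , 263.8]), array([46., 65.]), np.float64(3.9)] [0.5349 0.2638 0.1934]
s14 252 [  7   9  30  16 252] [array([535.1, 262.6]), array([47.8, 64.7]), np.float64(3.8)] [0.5337 0.2611 0.1943]
```

```bash
python3 -m handwheel '[{"xyz":[0,0.1,-1],"angular":[-0.005,0,0]},{"xyz":[0,0.2,-2.5],"angular":[-0.005,0,0]},{"xyz":[0,0.2,-4],"angular":[-0.005,0,0]},{"xyz":[0,0.2,-5.5],"angular":[-0.005,0,0]},{"xyz":[0,0.2,-7],"angular":[-0.005,0,0]},{"xyz":[0,0.2,-8.5],"angular":[-0.005,0,0]},{"xyz":[0,0.2,-9.5],"angular":[-0.005,0,0]},{"xyz":[0,0.2,-10],"angular":[-0.005,0,0]},{"xyz":[0,0.2,-10.2],"angular":[-0.005,0,0]},{"xyz":[0,0.2,-10.2],"angular":[-0.005,0,0]}]'
cat > m.py <<'E'
import sys
from h import *
n=sys.argv[1]; lo,hi=float(sys.argv[2]),float(sys.argv[3])
snap('top','t'+n);snap('side','s'+n)
for t,(a,b,c,d) in {'t'+n:(170,200,270,280),'s'+n:(195,150,305,260)}.items():
    im,W=world(t); w=W[b:d,a:c]; hs=cv2.cvtColor(im[b:d,a:c],cv2.COLOR_RGB2HSV)
    cv2.imwrite(f'pics/{t}c.png',cv2.resize(im[b:d,a:c,::-1],None,fx=5,fy=5,interpolation=cv2.INTER_CUBIC))
    m=((w[...,2]>lo)&(w[...,2]<hi)&(w[...,1]>.225)&(hs[...,1]<70)&(hs[...,2]>(110 if t[0]=='t' else 140))).astype(np.uint8)
    k_,l,st,_=cv2.connectedComponentsWithStats(m); k=1+st[1:,4].argmax(); P=w[l==k]
    print(t,len(P),[np.round(v,1) for v in cv2.minAreaRect((P[:,:2]*1000).astype(np.float32))],np.median(P,0).round(4))
    P=w[(w[...,2]>.066)&(w[...,2]<.08)&(w[...,1]<.218)]; print('other',len(P),[np.round(v,1) for v in cv2.minAreaRect((P[:,:2]*1000).astype(np.float32))])
E
python3 m.py 15 .082 .1;python3 rel.py .533 .278 .05 3.7 65
```

```text
clock: 19.2
tool_pos: [0.5334, 0.2751, 0.0663]
orientation: [0.843, 0.027, 0.018, 0.538]
wrist_force: [0.3, 0.4, -1.3]
finger_gap: 0.527
t15 511 [array([535.2, 266.5]), array([46.7, 66.5]), np.float64(4.4)] [0.5344 0.2664 0.092 ]
other 502 [array([540.9, 181.8]), array([46.6, 64.5]), np.float64(3.0)]
s15 242 [array([534.9, 264.5]), array([47.4, 65.2]), np.float64(2.8)] [0.5338 0.2646 0.092 ]
other 290 [array([606., 188.]), array([189.8,  64.1]), np.float64(7.4)]
tcp [0.5337 0.2754 0.0673] grasp [0.5334 0.2799 0.0694] q [ 0.79  1.03  1.38 -0.75  1.66  1.05] t 19.3 gap 0.523 F [-0.1  0.1 -2.4]
xyz cm [-0.04 -0.19 -1.94] ang [ 0.0002  0.0018 -0.0003] deg 0.1
```

View pics/t15c.png

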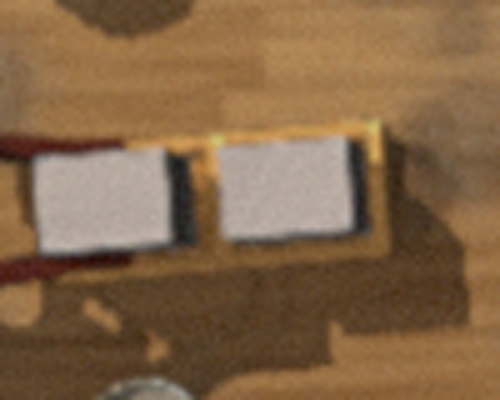

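View pics/s15c.png

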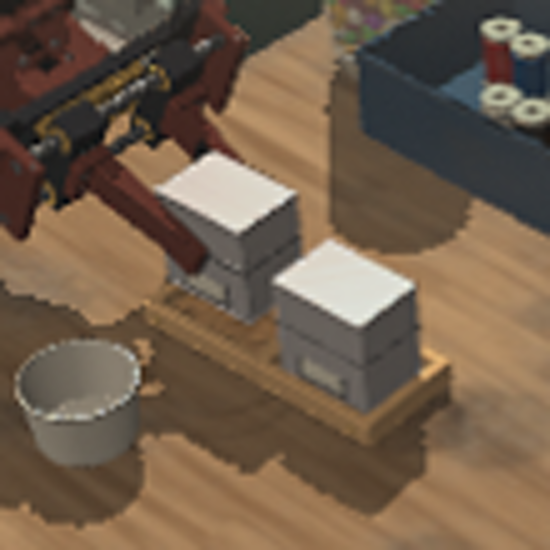

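```bash
python3 -m handwheel '[{"xyz":[0,-0.05,-0.4],"angular":[0,0,0]},{"xyz":[0,-0.05,-0.8],"angular":[0,0,0]},{"xyz":[0,-0.05,-1.2],"angular":[0,0,0]},{"xyz":[0,-0.05,-1.5],"angular":[0,0,0]},{"xyz":[0,-0.05,-1.6],"angular":[0,0,0]},{"xyz":[0,-0.05,-1.6],"angular":[0,0,0]}]'; for i in 1 2; do python3 -m handwheel '[{"xyz":[0,0,-0.1],"angular":[0,0,0]},{"xyz":[0,0,-0.1],"angular":[0,0,0]},{"xyz":[0,0,-0.1],"angular":[0,0,0]}]'; done
```

```text
clock: 19.8
tool_pos: [0.5333, 0.2744, 0.0504]
orientation: [0.843, 0.027, 0.018, 0.538]
wrist_force: [-0.7, 0.1, -1.0]
finger_gap: 0.523
clock: 20.05
tool_pos: [0.5335, 0.2746, 0.0498]
orientation: [0.843, 0.027, 0.018, 0.537]
wrist_force: [-0.0, -0.1, -1.3]
finger_gap: 0.525
clock: 20.3
tool_pos: [0.5334, 0.2746, 0.0488]
orientation: [0.843, 0.027, 0.018, 0.537]
wrist_force: [-0.2, -0.0, -1.5]
finger_gap: 0.522
```

```bash
for i in 1 2; do python3 -m handwheel '[{"xyz":[0,0,-0.08],"angular":[0,0,0]},{"xyz":[0,0,-0.08],"angular":[0,0,0]},{"xyz":[0,0,-0.08],"angular":[0,0,0]}]'; done; python3 m.py 16 .064 .085
```

```text
clock: 20.55
tool_pos: [0.5334, 0.2746, 0.0479]
orientation: [0.843, 0.027, 0.018, 0.537]
wrist_force: [-0.1, 1.0, -1.7]
finger_gap: 0.523
clock: 20.8
tool_pos: [0.5334, 0.2746, 0.0471]
orientation: [0.843, 0.027, 0.018, 0.537]
wrist_force: [0.2, -0.3, -1.5]
finger_gap: 0.524
t16 491 [array([535.3, 265.8]), array([45.9, 65. ]), np.float64(3.3)] [0.5349 0.2659 0.073 ]
other 502 [array([540.9, 182.1]), array([46.3, 64.8]), np.float64(3.7)]
s16 239 [array([534.1, 265.1]), array([47.9, 66.2]), np.float64(4.0)] [0.5341 0.264  0.0721]
other 289 [array([539.7, 180.3]), array([48.7, 65.2]), np.float64(3.1)]
```

View pics/s16c.png

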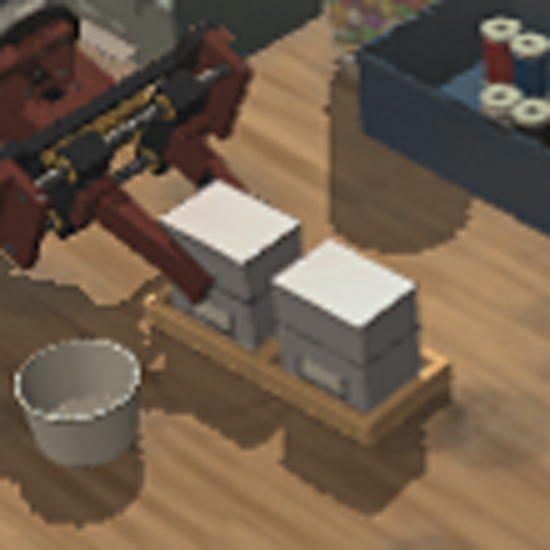

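```bash
for i in 1 2; do python3 -m handwheel '[{"xyz":[0,0,-0.06],"angular":[0,0,0]},{"xyz":[0,0,-0.06],"angular":[0,0,0]},{"xyz":[0,0,-0.06],"angular":[0,0,0]}]'; done
```

```text
clock: 21.15
tool_pos: [0.5335, 0.2746, 0.0466]
orientation: [0.843, 0.027, 0.018, 0.537]
wrist_force: [0.2, -0.6, -1.5]
finger_gap: 0.518
clock: 21.4
tool_pos: [0.5335, 0.2746, 0.0466]
orientation: [0.843, 0.027, 0.018, 0.538]
wrist_force: [-0.9, -0.3, 3.8]
finger_gap: 0.523
```

```bash
python3 -m handwheel '[{"xyz":[0,0,0],"angular":[0,0,0]},{"xyz":[0,0,0],"angular":[0,0,0]}]' 1 10; python3 -m handwheel '[{"xyz":[0,0,0],"angular":[0,0,0]},{"xyz":[0,0,0],"angular":[0,0,0]},{"xyz":[0,0,0],"angular":[0,0,0]},{"xyz":[0,0,0],"angular":[0,0,0]},{"xyz":[0,0,0],"angular":[0,0,0]},{"xyz":[0,0,0],"angular":[0,0,0]},{"xyz":[0,0,0],"angular":[0,0,0]},{"xyz":[0,0,0],"angular":[0,0,0]}]' 0; python3 m.py 17 .064 .085
```

```text
clock: 21.57
tool_pos: [0.5336, 0.2747, 0.0463]
orientation: [0.843, 0.027, 0.018, 0.537]
wrist_force: [0.8, -0.4, 2.9]
finger_gap: 0.525
clock: 22.23
tool_pos: [0.5334, 0.2746, 0.0459]
orientation: [0.843, 0.027, 0.018, 0.537]
wrist_force: [-0.4, 0.3, -0.0]
finger_gap: 0.997
t17 494 [array([535.6, 266.1]), array([46.2, 64.2]), np.float64(3.9)] [0.5353 0.266  0.0721]
other 502 [array([540.8, 181.9]), array([46.3, 64.4]), np.float64(3.6)]
s17 239 [array([535.4, 264.3]), array([48.5, 71.4]), np.float64(4.1)] [0.534  0.2645 0.0712]
other 290 [array([538.9, 179.9]), array([48.3, 67. ]), np.float64(3.6)]
```

View pics/s17c.png

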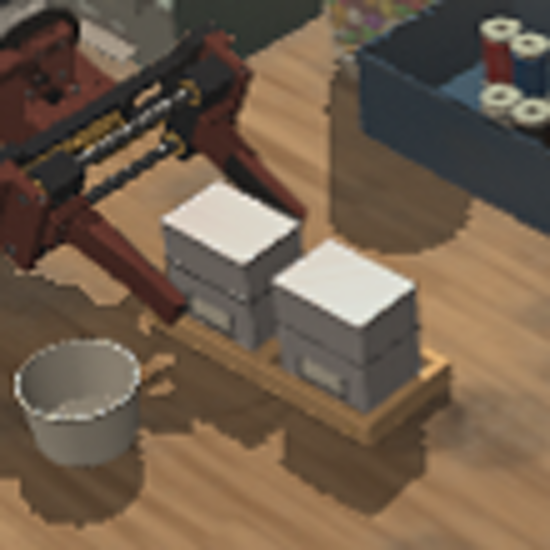

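```bash
python3 -m handwheel '[{"xyz":[0,0.3,0.4],"angular":[0,0,0]},{"xyz":[0,0.8,1.2],"angular":[0,0,0]},{"xyz":[0,1.5,2.5],"angular":[0,0,0]},{"xyz":[0,2,4.5],"angular":[0,0,0]},{"xyz":[0,2,7],"angular":[0,0,0]},{"xyz":[0,2,9.5],"angular":[0,0,0]},{"xyz":[-1,2,12],"angular":[0,0,0]},{"xyz":[-2,2,13],"angular":[0,0,0]},{"xyz":[-2,2,13],"angular":[0,0,0]},{"xyz":[-2,2,13],"angular":[0,0,0]}]'; python3 m.py 18 .064 .085; python3 -c "
from station import manip; import cv2
print(manip.get_state()['qvel'].round(3))"
```

```text
clock: 23.17
tool_pos: [0.5131, 0.2952, 0.1765]
orientation: [0.843, 0.027, 0.018, 0.537]
wrist_force: [-0.1, 0.6, -1.9]
finger_gap: 1.0
t18 483 [array([535. , 265.9]), array([45.2, 65.1]), np.float64(4.6)] [0.5351 0.2658 0.0722]
other 497 [array([540.8, 182.2]), array([46.6, 64.9]), np.float64(3.2)]
s18 238 [array([535.8, 264.5]), array([49.1, 65.8]), np.float64(5.1)] [0.534  0.2644 0.0712]
other 287 [array([608. , 185.9]), array([191.4,  64.7]), np.float64(5.7)]
[-0.007  0.017 -0.001 -0.002  0.003  0.   ]
```

View pics/s18.png

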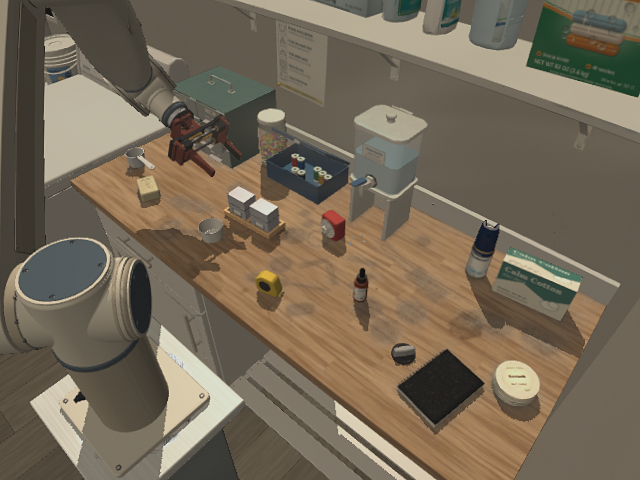

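View pics/s18c.png

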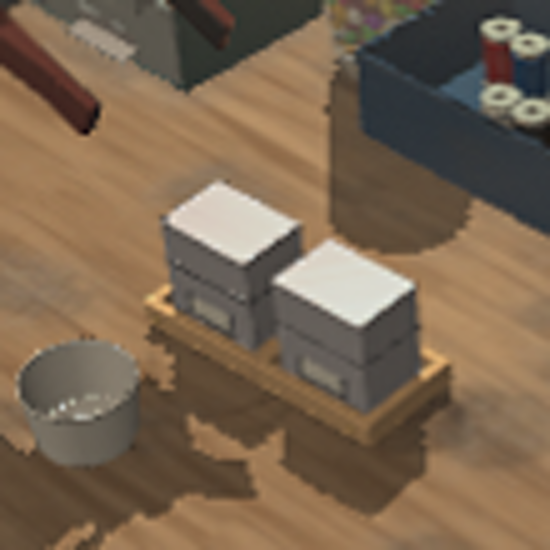

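View pics/t18.png

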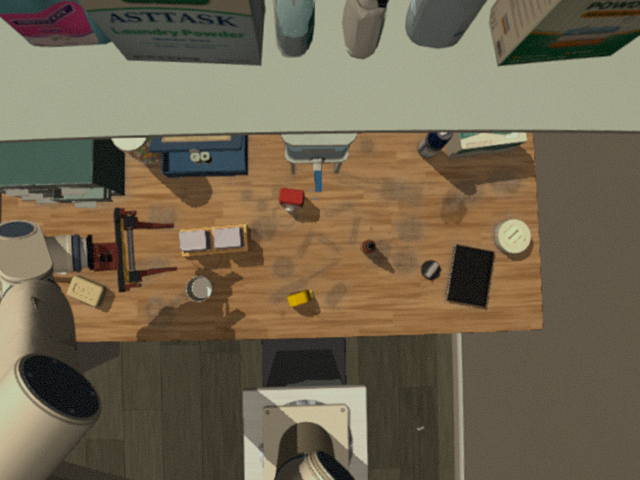

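```bash
python3 -m handwheel '[{"xyz":[0,0,0],"angular":[0,0,0]},{"xyz":[0,0,0],"angular":[0,0,0]},{"xyz":[0,0,0],"angular":[0,0,0]}]'; python3 -c "
from station import manip
print(manip.finish_job())"
```

```text
clock: 23.52
tool_pos: [0.5134, 0.2943, 0.175]
orientation: [0.842, 0.027, 0.017, 0.538]
wrist_force: [0.0, -0.0, 0.3]
finger_gap: 1.002
the job is handed in; nothing more can be done
None
```

The bobbin tin is now right way up, lid on top, in the free bay beside the other tin. I handed the job in at about 23.5 s of the 72 s allowed.

**How it was turned:** I pinched lid and body together across the seam and laid the tin on its narrow side in clear space. I then gripped it again over the seam, turned it the rest of the way and lowered it until it just touched the pad.

**Last checks:**
- **Lid:** the tin's top is 72.2 mm above the worktop, level with the other tin, so the lid is fully shut. The side view shows a tight seam and nothing spilled.
- **Position:** the top camera puts the tin within about 1 mm of the bay centre, turned to match the rack.
- **Other things:** the other tin measures where it was at the start, to within 0.5 mm. The dropper, knob, timer, tape measure and dosing cap look unmoved in the top view; I did not measure those again.
- **Robot:** the gripper is open and clear of everything. The highest wrist force I read was about 9 N, at the first set-down.

**Disagreements:** the top and side cameras differ by 2–3 mm in absolute position, so I placed the tin by its position relative to the rack. Two of the side camera's readings of the other tin were wrong because its mask took in other things, so I ignored them.

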